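# Stir the grinding balls and hang the stirrer back

### The job

Lift the stirrer with the broad paddle (not the slim rod) up and off its peg, lower its paddle to just above the floor of the mill jar and stir the grinding balls with a couple of full, wide circles. Then take it out and hang it back by its eye on the empty peg; all the balls stay in the jar, and the rod, the brown bottle and the flat dish beside the jar stay where they are.

Things in the scene. Friction and masses are not known exactly. Their poses are not given: they have to be found in the camera images.
- paddle: 215 mm high, from below: flat steel paddle 30 (y) x 5 (x) x 45 mm; 8 mm stem; upright steel eye, opening 26 (y) x 34 mm (z = 103 to 137), bars 6 mm thick, 8 mm deep (x); black grip 14 (x) x 18 mm (y), z = 143 to 215. The stirrer, 120 g; hangs on either peg. Origin: middle of the lower end; z up, x along the peg away from the robot, y across the eye.
- paddle_eye (a point): the middle of the upper inside edge of the stirrer's eye (z = 137 mm on the stirrer); it lies on the peg's top when it hangs
- paddle_tip (a point): the middle of the paddle's lower edge (the stirrer's origin)
- rod: 215 mm high, from below: slim round 8 mm rod with a ball end; upright steel eye, opening 26 (y) x 34 mm (z = 103 to 137), bars 6 mm thick, 8 mm deep (x); black grip 14 (x) x 18 mm (y), z = 143 to 215. Not needed; hangs on the other peg. Origin: middle of the lower end; z up, x along the peg away from the robot, y across the eye.
- stand: fixed steel stand, base 90 x 200 mm, two 12 mm posts 140 mm apart, 221 mm high. From each an 8 mm peg, top at 209 mm, runs level along the stand's -x (to the robot) for 72 mm, then an upturned lip to 84 mm, 10 mm above the peg's top: lift a tool 10 to 26 mm to draw it off or on. Origin on the worktop between the posts' fronts; x away from the robot, y left.
- peg_left (a point): point on top of the left (+y) peg where a tool hangs, 45 mm in front of the stand's origin; axes as the stand's
- peg_right (a point): the same on the right (-y) peg
- jar: open round steel mill jar, fixed: outside diameter 112 mm (116 mm at the rim), inside about 100 mm, 55 mm high, floor 8 mm thick. Origin at the centre of its underside.
- jar_floor (a point): centre of the jar's inner floor, 8 mm above the worktop; axes parallel to the world's
- amber_bottle: brown glass bottle with white cap, 51 mm diameter, 96 mm high, stands to the left of the jar; origin under its centre; a bystander
- petri: flat round dish 90 mm diameter, 11 mm high, to the left of the brown bottle; origin under its centre; a bystander
- ball0: one of six white ceramic grinding balls, 16 mm diameter, 13 g, loose in one layer on the jar's floor; origin at its centre
- ball1: one of six white ceramic grinding balls, 16 mm diameter, 13 g, loose in one layer on the jar's floor; origin at its centre
- ball2: one of six white ceramic grinding balls, 16 mm diameter, 13 g, loose in one layer on the jar's floor; origin at its centre
- ball3: one of six white ceramic grinding balls, 16 mm diameter, 13 g, loose in one layer on the jar's floor; origin at its centre
- ball4: one of six white ceramic grinding balls, 16 mm diameter, 13 g, loose in one layer on the jar's floor; origin at its centre
- ball5: one of six white ceramic grinding balls, 16 mm diameter, 13 g, loose in one layer on the jar's floor; origin at its centre
Mind the look-alikes: they are no part of the job. What is shaped like the paddle but green, orange or yellow is not meant.

How it is judged (in metres and radians):
On the way, in this order (a step that is already met when the one before it is completed fails the run):
1. the stirrer is off the pegs (distance between paddle_eye and peg_left above 0.05 m and distance between paddle_eye and peg_right above 0.05 m), for 0.1 s.
2. the paddle, its lower edge less than 15 mm above the jar's floor, is on the side of the jar away from the robot (more than 10 mm from the middle) (z of paddle_tip in the frame of jar_floor below 0.015 m and horizontal distance between paddle_tip and jar_floor below 0.05 m and x of paddle_tip in the frame of jar_floor above 0.01 m), for 0.02 s.
3. still as low, it passes round one side (left or right, more than 10 mm from the middle) (z of paddle_tip in the frame of jar_floor below 0.015 m and horizontal distance between paddle_tip and jar_floor below 0.05 m and x of paddle_tip in the frame of jar_floor between -0.008 and 0.008 m and (y of paddle_tip in the frame of jar_floor above 0.01 m or y of paddle_tip in the frame of jar_floor below -0.01 m)), for 0.02 s.
4. still as low, it is on the robot's side of the jar (z of paddle_tip in the frame of jar_floor below 0.015 m and horizontal distance between paddle_tip and jar_floor below 0.05 m and x of paddle_tip in the frame of jar_floor below -0.01 m), for 0.02 s.
5. still as low, it passes round a side again (all of step 3), for 0.02 s.
6. still as low, it is on the far side again, and the balls have been stirred: at least one of ball0 to ball2 and one of ball3 to ball5 lies over 12 mm from its start (all of step 2 and distance of any of ball0, ball1, ball2 from where it was at the start of the episode above 0.012 m and distance of any of ball3, ball4, ball5 from where it was at the start of the episode above 0.012 m), for 0.02 s.
At the end, for the whole second after the job is handed in: The stirrer hangs at rest by its eye on a peg: upper inside edge of the eye within 4 mm of the peg's top in height and within 30 mm of its hanging point along it, tilted less than 0.2 rad; all six balls are in the jar (((horizontal distance between paddle_eye and peg_left below 0.03 m and z of paddle_eye in the frame of peg_left between -0.004 and 0.004 m) or (horizontal distance between paddle_eye and peg_right below 0.03 m and z of paddle_eye in the frame of peg_right between -0.004 and 0.004 m)) and angle between paddle's own z axis and vertical below 0.2 rad and linear speed of paddle below 0.05 m/s and horizontal distance between each of ball0, ball1, ball2, ball3, ball4, ball5 and jar_floor below 0.05 m and height (world z) of each of ball0, ball1, ball2, ball3, ball4, ball5 below 0.055 m); the robot touches nothing.
It fails at once if the slim rod is displaced by more than 30 mm (distance of rod from where it was at the start of the episode above 0.03 m).
It fails at once if the brown bottle is displaced by more than 20 mm (distance of amber_bottle from where it was at the start of the episode above 0.02 m).
It fails at once if the dish is displaced by more than 20 mm (distance of petri from where it was at the start of the episode above 0.02 m).
It also fails if it takes over 64 s, if anything falls off the work surface, if the arm or the gripper's body presses on something with over 40 N, if the wrist force passes 120 N, or if a joint passes its speed limit or range.

### The arm

A 6-joint arm with a two-finger parallel gripper is mounted at the origin on the work surface; the furniture and walls round the work are solid. World frame = base frame: x ahead of the robot, y to its left, z up, the work surface at z = 0. Lengths are in m, angles in degrees, forces in N, time in s.
With the tool pointing down it reaches from about 0.35 to 0.875 m from the base axis. Payload 4.2 kg.
Tool frame: the origin (TCP) lies midway between the tips of the shut fingers; the grasp point (between the pads) lies r.grasp_offset behind it (r.grasp_offset is the distance from the TCP to the grasp point, in m); z points along the fingers, y is the direction in which the jaws open and shut (so a half turn about z gives the same grasp; the last joint's range is limited). The gripper opens to 87 mm and grips with 3 to 60 N. Pads are 19 mm wide; open, the fingers measure 117 mm over their backs; the gripper's body (75 mm by 190 mm) begins 51 mm behind the grasp point.
Start: joints at [-48.782, 22.042, 0.453, 0, -68.411, -14.817], TCP at [0.278, -0.56, 0.223] pointing down, gripper open.
Joint ranges: [-179.83, 179.83], [-69.29, 118.12], [-61.27, 80.66], [-181.25, 117.63], [-171.15, -9.14], [-177.46, 177.46]. Speed limits (degrees/s): [159.86, 159.86, 180, 180, 180, 180].

### API

Orientations are given as a 3x3 rotation matrix whose columns are the frame's x, y, z axes.
In Python, from station import sense, optics, r gives the robot as it stands. The module is installed in compiled form; this text tells all that it offers.
- The arm moves only by the tool servo_tool, never from a script. Its argument "deltas" is a list of rows, each an object with "slide": the shift along the tool's x, y, z in units of 25 mm (1.0 is 25 mm), a list of three; "spin": the turn about the tool's z in units of 8 degrees (1.0 is 8 degrees). A call has 1 to 10 rows; each row shifts and turns the pose as measured when the row begins, along the tool's axes as they then stand; what a row does not reach is not made up. A row lasts 1/10 s, in which the tool goes at most 50 mm and 8.59 degrees, less where a joint would pass 70% of its speed; a pose out of reach is approached as far as the arm can. A call is refused whole if a number of a shift passes 1 or a number of a turn 1, either way. A call with a gripper value outside its range is refused whole. "gripper" is the closure in counts, from 0 (fully open) to 255 (shut), set as the call begins (left out, the last holds). The fingers move at their own pace and stop on an object; the grip force is fixed at half the most. Time passes only in rows, so rows that do not move let the fingers close. It gives the time, the measured TCP pose, the force and the opening at its end, in the units of the state.
- sense(): the state, without advancing time (a new reading comes with each control period).
- optics.capture(name): name is "scene" or "top" or "wrist"; returns a dict with "frame" (420x560x3 uint8, red, green, blue), "camera_matrix" (3x3 intrinsics, pixels), "eye" and "rotation" of the camera in the world. Camera axes: x right, y down, z forward; pixel columns grow to the right and rows downward; lengths in m; the calibration is good to about 2 mm. A picture is of the moment at which its call begins. There is no depth.
- r.finish_job(): hands the job in, once; it reports no verdict.
The state is a dict: "time_s": time; "joints": joint angles; "joint_velocities": joint speeds; "effort": joint torques, N m; "tcp_pos": TCP position; "ee_rot": TCP orientation; "wrist_force": force on the tool from outside, world axes, zero at the start; "moment": the same for the moment, N m; "gripper_width": opening from 0.0 (shut) to 1.0 (fully open).
Only numpy, scipy, OpenCV 4.12 (cv2) and the standard library are available. Lean on these libraries where they do the work, as an engineer would, in place of code of your own. Each camera call takes 0.05 s, during which the arm holds its last target.

## Working session

There is one attempt and no reset: what is moved stays moved. The work goes in short steps, Python scripts to look and compute and a tool call to move; the robot and the scene stay as the last step left them, time stands still between calls to the robot, and variables do not carry over. Pictures are saved under pics/ and viewed, and the job is handed in when it is done.

Besides the shell and the picture viewer there is one more tool, called as name([rows], argument=value, ...), one row to a line, values as JSON. servo_tool: Moves the arm, as the interface text tells. Its arguments: {"type":"object","properties":{"deltas":{"type":"array"},"gripper":{"type":"number"}},"required":["deltas"]}

```bash
mkdir -p pics; python3 - <<'E'
from station import sense, optics, r
import cv2, json
s=sense(); print(s, r.grasp_offset)
for n in("scene","top","wrist"):
    d=optics.capture(n); cv2.imwrite(f"pics/{n}0.png",d["frame"][:,:,::-1]); print(n,d["camera_matrix"],d["eye"],d["rotation"])
E
```

```text
{'time_s': 0.0, 'joints': array([-4.87812705e+01,  2.20893931e+01,  3.80068584e-01, -2.76795631e-02,
       -6.84122281e+01, -1.48150227e+01]), 'joint_velocities': array([-0.08009381,  0.02033756, -0.07095066,  0.04413494,  0.05449442,
        0.05179778]), 'effort': array([ 1.39777534e-03, -3.90661705e+01,  1.87410986e+01,  4.21990603e+00,
        1.10411999e-02, -1.94872960e-04]), 'tcp_pos': array([ 0.27765934, -0.55926204,  0.2214794 ]), 'ee_rot': array([[-8.95762175e-01, -4.44532341e-01, -1.06000226e-03],
       [-4.44533592e-01,  8.95760184e-01,  1.89175714e-03],
       [ 1.08560590e-04,  2.16577111e-03, -9.99997649e-01]]), 'wrist_force': array([0.48168946, 0.57352785, 0.34331154]), 'moment': array([-0.0479974 ,  0.03690455, -0.00220022]), 'gripper_width': 1.0012000400368497} 0.0187
scene [[517.281849     0.         282.16548856]
 [  0.         517.281849   203.37724463]
 [  0.           0.           1.        ]] [-0.41807711 -0.24557625  0.61012506] [[ 0.20933732 -0.42026291  0.88292524]
 [-0.97754219 -0.11235558  0.17829049]
 [ 0.02427269 -0.90041952 -0.43434494]]
top [[459.74044977   0.         282.97471091]
 [  0.         459.74044977 205.34187754]
 [  0.           0.           1.        ]] [ 0.46092221 -0.06686853  1.18871908] [[-0.02831466 -0.99687948  0.07368567]
 [-0.99959541  0.02803842 -0.00478079]
 [ 0.00269984 -0.07379123 -0.99727006]]
wrist [[316.25292189   0.         278.56125894]
 [  0.         316.25292189 208.79090434]
 [  0.           0.           1.        ]] [ 0.20485296 -0.59563529  0.38337381] [[-0.4444597   0.85517601  0.26670127]
 [ 0.89579682  0.42367014  0.13435648]
 [ 0.00190507  0.29862619 -0.95436826]]
```

View pics/scene0.png

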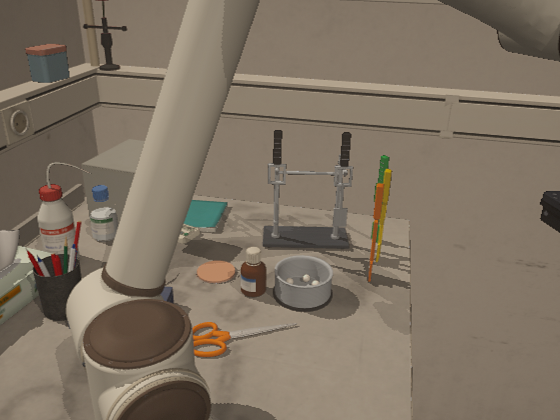

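View pics/top0.png

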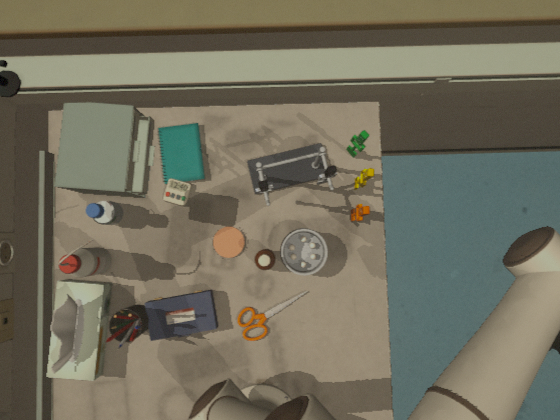

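View pics/wrist0.png

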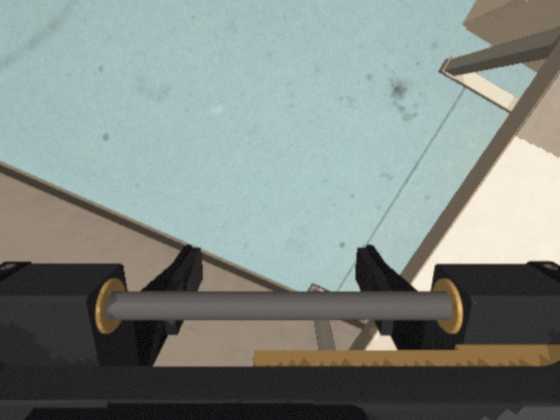

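The candidates for the stirrer in the scene picture are:
- tool on the left peg, grip at (278,147)
- tool on the right peg, grip at (346,150), with something broad at (340,217)
- green look-alike at (384,165)
- yellow look-alike at (387,190)
- orange look-alike at (378,210)

I'll check them in one close crop.

```bash
python3 - <<'E'
import cv2
a=cv2.imread("pics/scene0.png")[115:310,235:415]; cv2.imwrite("pics/c1.png",cv2.resize(a,None,fx=3,fy=3,interpolation=cv2.INTER_CUBIC))
a=cv2.imread("pics/top0.png")[125:285,220:390]; cv2.imwrite("pics/c2.png",cv2.resize(a,None,fx=3.7,fy=3.7,interpolation=cv2.INTER_CUBIC))
E
```

```text
(no output)
```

View pics/c1.png

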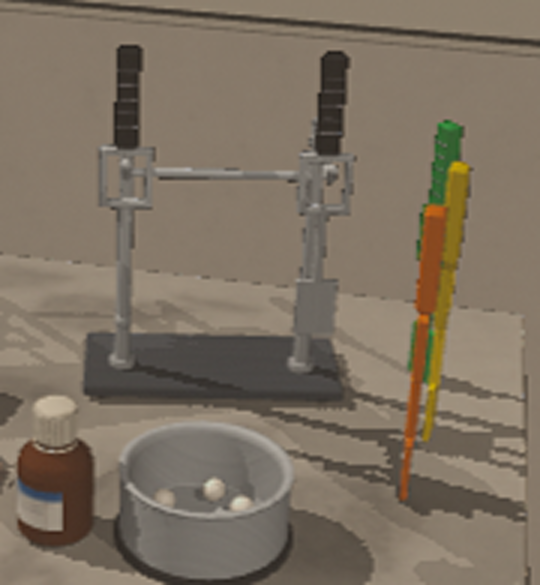

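View pics/c2.png

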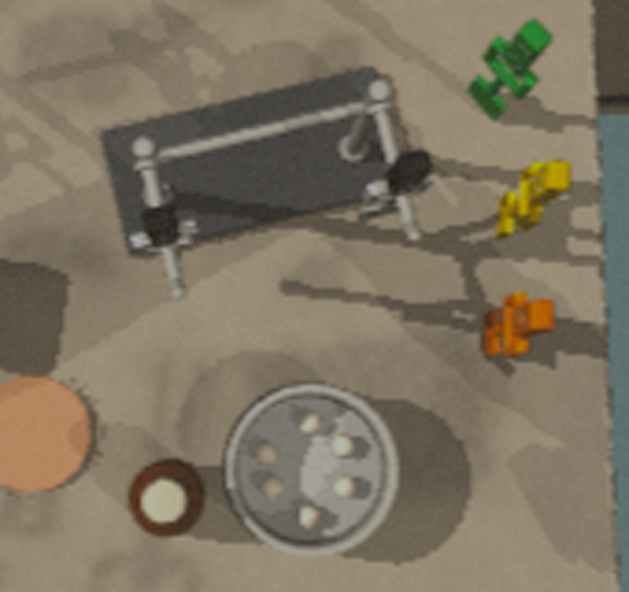

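The crop shows the broad paddle at scene pixel (340,217), so the stirrer is the tool on the right (-y) peg. The left tool is the slim rod. The green, yellow and orange look-alikes stand to the right of the stand. Next I'll measure positions.

```bash
cat > h.py <<'E'
from station import sense, optics, r
import cv2, numpy as np
def ray(d,uv):
    k=d["camera_matrix"]; v=np.linalg.solve(k,np.array([uv[0],uv[1],1.])); return d["rotation"]@v
def atz(d,uv,z):
    v=ray(d,uv); return d["eye"]+v*(z-d["eye"][2])/v[2]
def proj(d,p):
    q=d["camera_matrix"]@(d["rotation"].T@(np.asarray(p)-d["eye"])); return q[:2]/q[2]
E
python3 - <<'E'
from h import *
t=optics.capture("top"); s=optics.capture("scene")
c=lambda x,y:((x+.5)/3.7+219.5,(y+.5)/3.7+124.5)
c3=lambda x,y:((x+.5)/3+234.5,(y+.5)/3+114.5)
for n,p,z in [("postL",(143,147),.221),("postR",(379,90),.221),("lipL",(178,292),.219),("lipR",(416,237),.219),("jar",(312,468),.055),("bottle",(163,500),.096),("gripR",(413,163),.215),("gripL",(160,218),.215)]:
    print(n,atz(t,c(*p),z))
for n,p,z in [("jar",(206,482-14),.055)]: print(n,atz(s,c3(*p),z))
def tri(a,b):
    A=[];y=[]
    for d,uv in((t,a),(s,b)):
        v=ray(d,uv);v/=np.linalg.norm(v);P=np.eye(3)-np.outer(v,v);A.append(P);y.append(P@d["eye"])
    return np.linalg.lstsq(np.vstack(A),np.hstack(y),rcond=None)[0]
print("gripR tri",tri(c(417,163),c3(335,56)),"orange",tri(c(540,313),c3(437,210)),"yellow",tri(c(556,173),c3(459,168)))
E
```

```text
postL [ 0.62115324 -0.02154665  0.221     ]
postR [ 0.65048623 -0.15817335  0.221     ]
lipL [ 0.53726904 -0.03941557  0.219     ]
lipR [ 0.56505273 -0.17662248  0.219     ]
jar [ 0.43059168 -0.12060914  0.055     ]
bottle [ 0.41406194 -0.02291472  0.096     ]
gripR [ 0.60847586 -0.17689799  0.215     ]
gripL [ 0.58060978 -0.03004627  0.215     ]
jar [ 0.42580579 -0.12086014  0.055     ]
gripR tri [ 0.59772889 -0.1703704   0.28482599] orange [ 0.51987017 -0.24791494  0.21273372] yellow [ 0.60088105 -0.26024683  0.21148777]
```

```bash
cat >> h.py <<'E'
def go(p,yaw=12.1,s=None):
    """units of slide to world point p for the TCP, spin units so tool y lies at 90+yaw"""
    s=s or sense(); R=s["ee_rot"]; d=R.T@(np.asarray(p)-s["tcp_pos"])/.025
    a=np.degrees(np.arctan2(-R[0,1],R[1,1]))
    print("t",s["time_s"],"tcp",s["tcp_pos"].round(4),"w",round(float(s["gripper_width"]),3),"F",s["wrist_force"].round(2))
    print("slide units",d.round(2),"spin units",round((a-yaw)/8,3),"yaw",round(a,2),"tilt",R[:,2].round(4))
E
echo ok
```

```text
ok
```

servo_tool([
  {"slide": [0, 0, -0.9], "spin": 0.9},
  {"slide": [0, 0, -0.9], "spin": 0.9},
  {"slide": [0, 0, -0.9], "spin": 0},
  {"slide": [0, 0, -0.9], "spin": 0},
  {"slide": [0, 0, -0.9], "spin": 0},
], gripper=0)

```text
time_s: 0.75
tcp_pos: [0.2768, -0.5576, 0.3323]
ee_rot: [[-0.98, -0.197, -0.007], [-0.197, 0.98, 0.012], [0.005, 0.013, -1.0]]
wrist_force: [0.2, -0.5, 0.1]
gripper_width: 1.0
```

```bash
python3 -c "
from h import *
go([.599,-.170,.33])"
```

```text
t 0.75 tcp [ 0.2768 -0.5576  0.3323] w 1.0 F [ 0.24 -0.51  0.1 ]
slide units [-15.69  12.66   0.18] spin units -0.095 yaw 11.34 tilt [-0.0075  0.0119 -0.9999]
```

servo_tool([
  {"slide": [-0.95, 0.77, 0], "spin": -0.1},
  {"slide": [-0.95, 0.77, 0], "spin": 0},
  {"slide": [-0.95, 0.77, 0], "spin": 0},
  {"slide": [-0.95, 0.77, 0], "spin": 0},
  {"slide": [-0.95, 0.77, 0], "spin": 0},
  {"slide": [-0.95, 0.77, 0], "spin": 0},
  {"slide": [-0.95, 0.77, 0], "spin": 0},
  {"slide": [-0.95, 0.77, 0], "spin": 0},
  {"slide": [-0.95, 0.77, 0], "spin": 0},
  {"slide": [-0.95, 0.77, 0], "spin": 0},
])

```text
time_s: 1.75
tcp_pos: [0.4739, -0.3147, 0.3365]
ee_rot: [[-0.979, -0.203, -0.003], [-0.203, 0.979, 0.007], [0.002, 0.007, -1.0]]
wrist_force: [-0.1, -0.2, -0.6]
gripper_width: 1.001
```

```bash
python3 -c "
from h import *
go([.599,-.170,.33])"
```

```text
t 1.75 tcp [ 0.4739 -0.3147  0.3365] w 1.001 F [-0.06 -0.24 -0.55]
slide units [-6.08  4.65  0.28] spin units -0.045 yaw 11.74 tilt [-0.0033  0.0066 -1.    ]
```

servo_tool([
  {"slide": [-1, 0.77, 0], "spin": 0},
  {"slide": [-1, 0.77, 0], "spin": 0},
  {"slide": [-1, 0.77, 0], "spin": 0},
  {"slide": [-1, 0.77, 0], "spin": 0},
  {"slide": [-0.9, 0.7, 0], "spin": 0},
  {"slide": [-0.5, 0.4, 0], "spin": 0},
  {"slide": [0, 0, 0], "spin": 0},
  {"slide": [0, 0, 0], "spin": 0},
])

```text
time_s: 2.55
tcp_pos: [0.5897, -0.1757, 0.3354]
ee_rot: [[-0.978, -0.208, -0.006], [-0.208, 0.978, 0.008], [0.004, 0.009, -1.0]]
wrist_force: [0.6, -1.1, -0.2]
gripper_width: 1.002
```

```bash
python3 -c "
from h import *
go([.599,-.170,.33])
for n in('wrist','scene','top'):
  d=optics.capture(n); cv2.imwrite(f'pics/{n}1.png',d['frame'][:,:,::-1])
w=optics.capture('wrist'); print(proj(w,[.599,-.17,.287]),proj(w,[.5652,-.1767,.219]),proj(w,[.6505,-.1582,.221]))
"
```

```text
t 2.55 tcp [ 0.5897 -0.1757  0.3354] w 1.002 F [ 0.55 -1.13 -0.17]
slide units [-0.41  0.14  0.22] spin units -0.011 yaw 12.01 tilt [-0.006   0.0076 -1.    ]
[283.36912105 243.89001373] [282.27376363 177.94775881] [282.48770091 266.79630453]
```

View pics/wrist1.png

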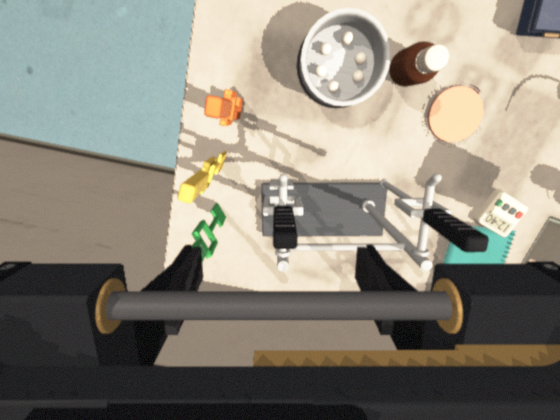

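View pics/scene1.png

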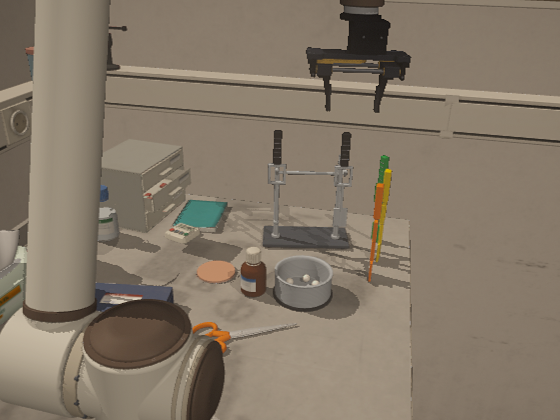

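The wrist view puts the grip top at (286,242), with (283,244) predicted, so they agree. The fingers at (190,290) and (370,290) straddle the grip. I'll centre and go down.

servo_tool([
  {"slide": [-0.4, 0.1, 0], "spin": 0},
  {"slide": [0, 0, 0], "spin": 0},
  {"slide": [0, 0, 0.7], "spin": 0},
  {"slide": [0, 0, 0.7], "spin": 0},
  {"slide": [0, 0, 0.7], "spin": 0},
  {"slide": [0, 0, 0.7], "spin": 0},
  {"slide": [0, 0, 0.6], "spin": 0},
  {"slide": [0, 0, 0], "spin": 0},
])

```text
time_s: 3.55
tcp_pos: [0.599, -0.1739, 0.2499]
ee_rot: [[-0.979, -0.202, -0.001], [-0.202, 0.979, 0.007], [-0.0, 0.007, -1.0]]
wrist_force: [-0.5, 0.7, -0.3]
gripper_width: 1.007
```

```bash
python3 -c "
from h import *
go([.599,-.170,.230])
for n in('wrist','scene'):
  d=optics.capture(n); cv2.imwrite(f'pics/{n}2.png',d['frame'][:,:,::-1])
a=cv2.imread('pics/scene2.png')[90:290,220:420]; cv2.imwrite('pics/c3.png',cv2.resize(a,None,fx=3,fy=3))
"
```

```text
t 3.55 tcp [ 0.599  -0.1739  0.2499] w 1.007 F [-0.49  0.65 -0.27]
slide units [-0.03  0.15  0.8 ] spin units -0.052 yaw 11.68 tilt [-0.001  0.007 -1.   ]
```

View pics/c3.png

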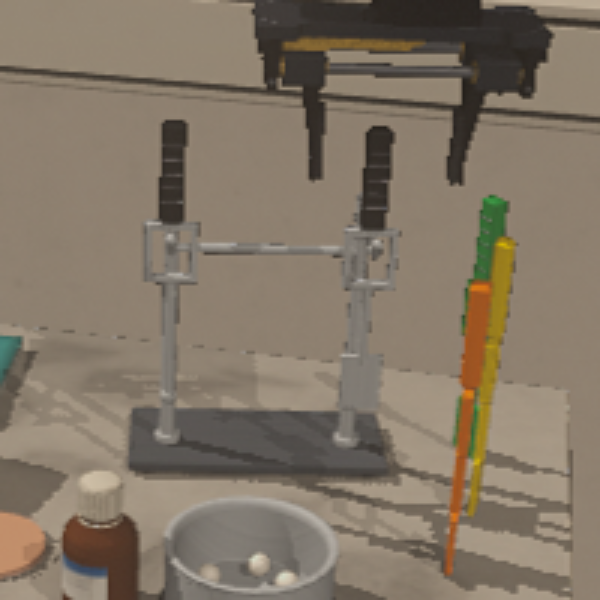

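View pics/wrist2.png

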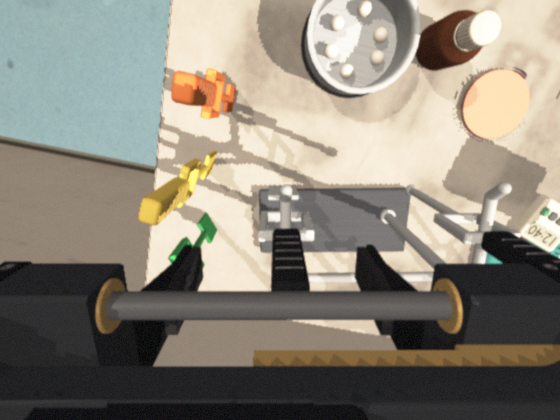

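The grip sits at column 288 between fingers centred on about 280, which is roughly 4 mm to +y, as computed. I'll correct that, go down and close.

servo_tool([
  {"slide": [0, 0.15, 0.45], "spin": 0},
  {"slide": [0, 0, 0.4], "spin": 0},
  {"slide": [0, 0, 0], "spin": 0},
  {"slide": [0, 0, 0], "spin": 0},
])

```text
time_s: 4.05
tcp_pos: [0.6009, -0.1704, 0.2326]
ee_rot: [[-0.979, -0.203, 0.009], [-0.203, 0.979, 0.005], [-0.01, 0.003, -1.0]]
wrist_force: [-0.1, 0.4, -0.8]
gripper_width: 0.996
```

servo_tool([
  {"slide": [0, 0, 0]},
  {"slide": [0, 0, 0]},
  {"slide": [0, 0, 0]},
  {"slide": [0, 0, 0]},
  {"slide": [0, 0, 0]},
  {"slide": [0, 0, 0]},
  {"slide": [0, 0, 0]},
  {"slide": [0, 0, 0]},
  {"slide": [0, 0, 0]},
  {"slide": [0, 0, 0]},
], gripper=255)

```text
invalid input
```

```bash
python3 -c "
from h import *
go([.599,-.170,.230])
for n in('wrist','scene'):
  d=optics.capture(n); cv2.imwrite(f'pics/{n}3.png',d['frame'][:,:,::-1])
a=cv2.imread('pics/scene3.png')[90:290,220:420]; cv2.imwrite('pics/c4.png',cv2.resize(a,None,fx=3,fy=3))
"
```

```text
t 4.05 tcp [ 0.6009 -0.1704  0.2326] w 0.996 F [-0.12  0.44 -0.82]
slide units [0.07 0.03 0.1 ] spin units -0.048 yaw 11.72 tilt [ 0.0088  0.0048 -0.9999]
```

View pics/c4.png

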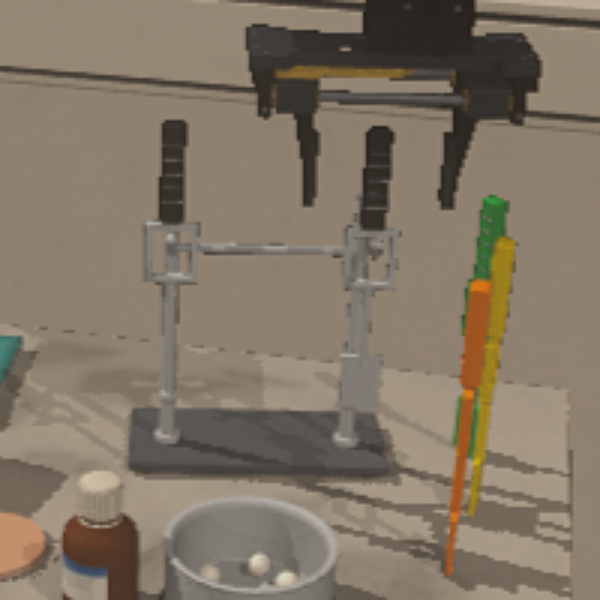

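servo_tool([
  {"slide": [0, 0, 0], "spin": 0},
  {"slide": [0, 0, 0], "spin": 0},
  {"slide": [0, 0, 0], "spin": 0},
  {"slide": [0, 0, 0], "spin": 0},
  {"slide": [0, 0, 0], "spin": 0},
  {"slide": [0, 0, 0], "spin": 0},
  {"slide": [0, 0, 0], "spin": 0},
  {"slide": [0, 0, 0], "spin": 0},
], gripper=255)

```text
time_s: 4.95
tcp_pos: [0.6014, -0.1706, 0.2338]
ee_rot: [[-0.979, -0.203, 0.011], [-0.203, 0.979, 0.005], [-0.012, 0.002, -1.0]]
wrist_force: [-0.1, 0.2, 0.4]
gripper_width: 0.356
```

```bash
python3 -c "
from h import *
go([.599,-.170,.230])
for n in('wrist','scene'):
  d=optics.capture(n); cv2.imwrite(f'pics/{n}4.png',d['frame'][:,:,::-1])
a=cv2.imread('pics/scene4.png')[90:290,220:420]; cv2.imwrite('pics/c5.png',cv2.resize(a,None,fx=3,fy=3))
"
```

```text
t 4.95 tcp [ 0.6014 -0.1706  0.2338] w 0.356 F [-0.1   0.25  0.41]
slide units [0.09 0.04 0.15] spin units -0.049 yaw 11.71 tilt [ 0.011   0.0047 -0.9999]
```

View pics/c5.png

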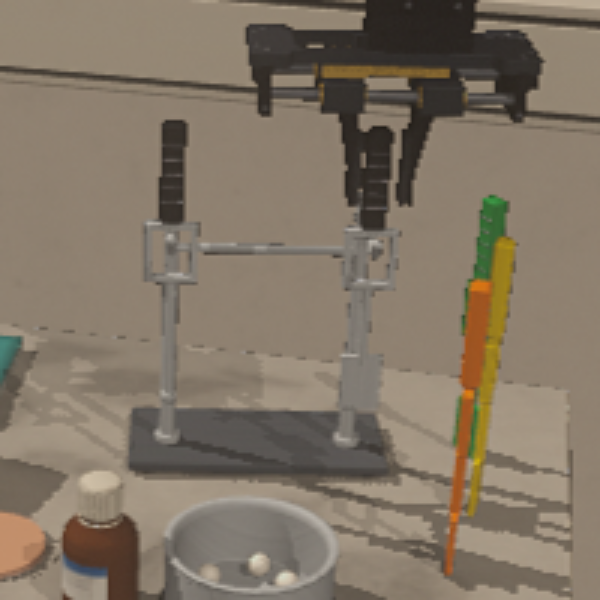

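View pics/wrist4.png

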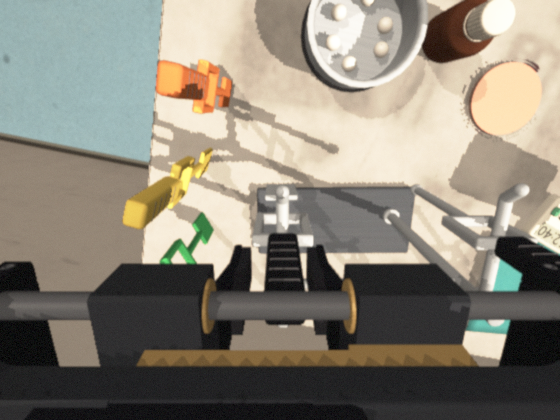

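servo_tool([
  {"slide": [0, 0, 0.1], "spin": 0},
  {"slide": [0, 0, 0], "spin": 0},
  {"slide": [0, 0, 0], "spin": 0},
  {"slide": [0, 0, 0], "spin": 0},
  {"slide": [0, 0, 0], "spin": 0},
], gripper=255)

```text
time_s: 5.55
tcp_pos: [0.6021, -0.1705, 0.233]
ee_rot: [[-0.979, -0.204, 0.014], [-0.204, 0.979, 0.004], [-0.014, 0.001, -1.0]]
wrist_force: [0.1, 0.7, 1.9]
gripper_width: 0.205
```

```bash
python3 -c "
from h import *
go([.599,-.170,.230])
for n in('wrist','scene'):
  d=optics.capture(n); cv2.imwrite(f'pics/{n}5.png',d['frame'][:,:,::-1])
a=cv2.imread('pics/scene5.png')[90:290,220:420]; cv2.imwrite('pics/c6.png',cv2.resize(a,None,fx=3,fy=3))
"
```

```text
t 5.55 tcp [ 0.6021 -0.1705  0.233 ] w 0.205 F [0.09 0.74 1.89]
slide units [0.12 0.05 0.12] spin units -0.044 yaw 11.75 tilt [ 0.0135  0.004  -0.9999]
```

View pics/c6.png

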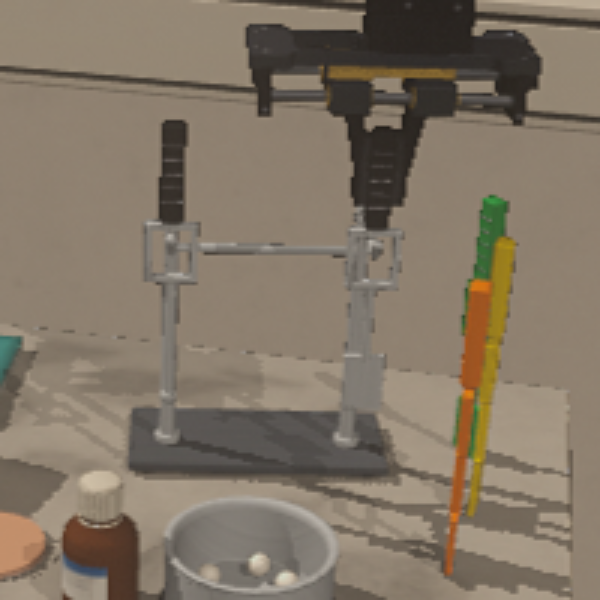

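Opening 0.205 × 87 = 17.8 mm against an 18 mm grip, so it is held. The crop shows the fingers round the right grip at (380,170). I'll lift about 17 mm.

servo_tool([
  {"slide": [0, 0, -0.35], "spin": 0},
  {"slide": [0, 0, -0.3], "spin": 0},
  {"slide": [0, 0, 0], "spin": 0},
  {"slide": [0, 0, 0], "spin": 0},
])

```text
time_s: 6.05
tcp_pos: [0.6012, -0.1704, 0.2492]
ee_rot: [[-0.979, -0.203, 0.011], [-0.203, 0.979, 0.005], [-0.012, 0.003, -1.0]]
wrist_force: [-0.5, 0.3, -1.7]
gripper_width: 0.203
```

```bash
python3 -c "
from h import *
go([.602,-.170,.251])
for n in('wrist','scene'):
  d=optics.capture(n); cv2.imwrite(f'pics/{n}6.png',d['frame'][:,:,::-1])
a=cv2.imread('pics/scene6.png')[90:290,220:420]; cv2.imwrite('pics/c7.png',cv2.resize(a,None,fx=3,fy=3))
"
```

```text
t 6.05 tcp [ 0.6012 -0.1704  0.2492] w 0.203 F [-0.47  0.34 -1.72]
slide units [-0.04  0.01 -0.07] spin units -0.048 yaw 11.72 tilt [ 0.0109  0.0049 -0.9999]
```

View pics/c7.png

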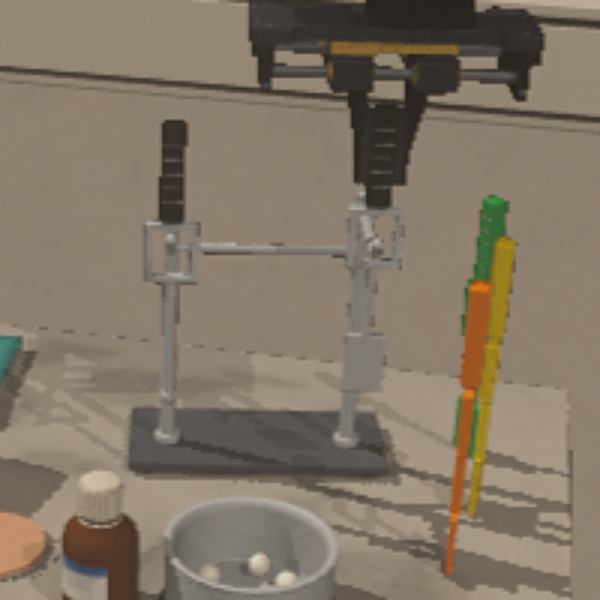

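servo_tool([
  {"slide": [0.4, 0, 0], "spin": 0},
  {"slide": [0.4, 0, 0], "spin": 0},
  {"slide": [0.4, 0, 0], "spin": 0},
  {"slide": [0, 0, 0], "spin": 0},
])

```text
time_s: 6.55
tcp_pos: [0.5681, -0.177, 0.2477]
ee_rot: [[-0.979, -0.203, 0.008], [-0.203, 0.979, 0.005], [-0.009, 0.004, -1.0]]
wrist_force: [-0.3, -0.7, -0.7]
gripper_width: 0.207
```

```bash
python3 -c "
from h import *
go([.602-.0636,-.170-.0136,.250])
"
```

```text
t 6.55 tcp [ 0.5681 -0.177   0.2477] w 0.207 F [-0.34 -0.72 -0.71]
slide units [ 1.22 -0.02 -0.1 ] spin units -0.049 yaw 11.71 tilt [ 0.0081  0.0053 -1.    ]
```

servo_tool([
  {"slide": [0.4, 0, -0.1], "spin": 0},
  {"slide": [0.4, 0, 0], "spin": 0},
  {"slide": [0.4, 0, 0], "spin": 0},
  {"slide": [0.3, 0, 0], "spin": 0},
  {"slide": [0, 0, 0], "spin": 0},
])

```text
time_s: 7.05
tcp_pos: [0.5274, -0.1855, 0.2507]
ee_rot: [[-0.979, -0.202, 0.009], [-0.202, 0.979, 0.005], [-0.01, 0.003, -1.0]]
wrist_force: [1.3, 0.3, -0.2]
gripper_width: 0.205
```

```bash
python3 -c "
from h import *
go([.602-.0636,-.170-.0136,.250])
for n in('top','scene'):
  d=optics.capture(n); cv2.imwrite(f'pics/{n}7.png',d['frame'][:,:,::-1])
a=cv2.imread('pics/scene7.png')[90:290,220:420]; cv2.imwrite('pics/c8.png',cv2.resize(a,None,fx=3,fy=3))
# jar fit from first top image
g=cv2.imread('pics/top0.png'); 
"
```

```text
t 7.05 tcp [ 0.5274 -0.1855  0.2507] w 0.205 F [ 1.32  0.33 -0.16]
slide units [-0.44 -0.02  0.03] spin units -0.052 yaw 11.68 tilt [ 0.0092  0.0052 -0.9999]
```

View pics/c8.png

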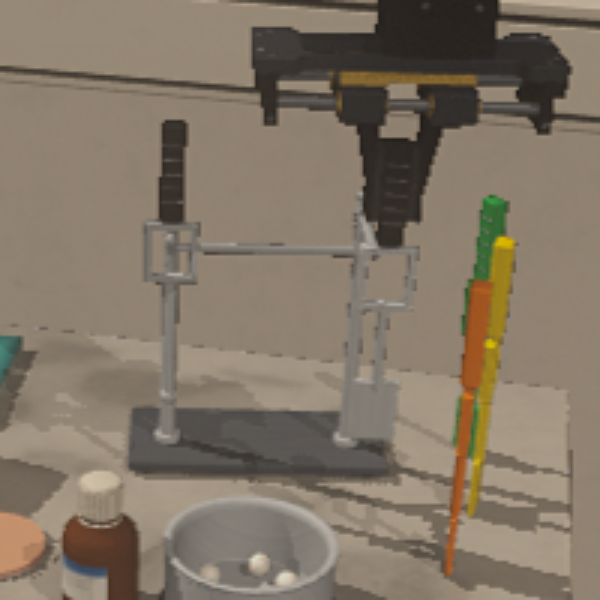

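View pics/top7.png

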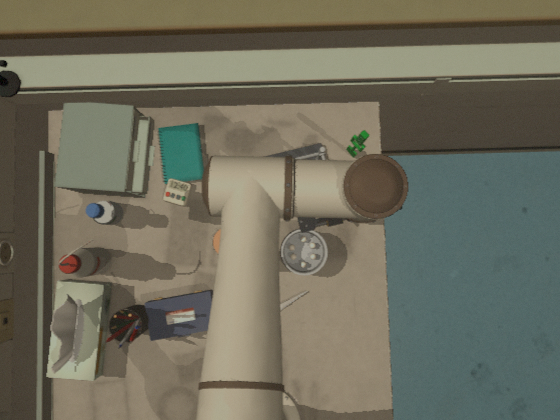

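The stirrer is clear of the lip: the eye is about 120 mm in front of the post, and the paddle is at crop (373,410). Next I'll check the held pose and the jar centre by projecting models onto the pictures.

```bash
python3 - <<'E'
from h import *
s=sense(); T=s["tcp_pos"]; R=s["ee_rot"]
sc=optics.capture("scene"); tp=optics.capture("top")
for h in (215,143,137,103,45,0):
    print(h,"pred crop px",((proj(sc,T+R@np.array([0,0,.161-h/1000]))-[220,90])*3).round(1))
img=sc["frame"][:,:,::-1].copy(); im2=cv2.imread('pics/top0.png')
im=cv2.resize(img[230:320,250:350],None,fx=6,fy=6); i2=cv2.resize(im2[215:290,265:345],None,fx=7,fy=7)
a=np.linspace(0,6.283,100)
for (c,col) in(((.4306,-.1206),(0,0,255)),((.428,-.1207),(0,255,0))):
  for rr,z in((.058,.055),(.056,0.)):
    P=np.c_[c[0]+rr*np.cos(a),c[1]+rr*np.sin(a),np.full(100,z)]
    q=np.array([(proj(sc,p)-[249.5,229.5])*6-.5 for p in P]).astype(int); cv2.polylines(im,[q],True,col,1)
    q=np.array([(proj(tp,p)-[264.5,214.5])*7-.5 for p in P]).astype(int); cv2.polylines(i2,[q],True,col,1)
cv2.imwrite("pics/j1.png",im); cv2.imwrite("pics/j2.png",i2)
E
```

```text
215 pred crop px [395.9 135.1]
143 pred crop px [386.2 240.6]
137 pred crop px [385.5 249.1]
103 pred crop px [381.1 296.4]
45 pred crop px [374.1 374. ]
0 pred crop px [368.8 431.6]
```

View pics/j1.png

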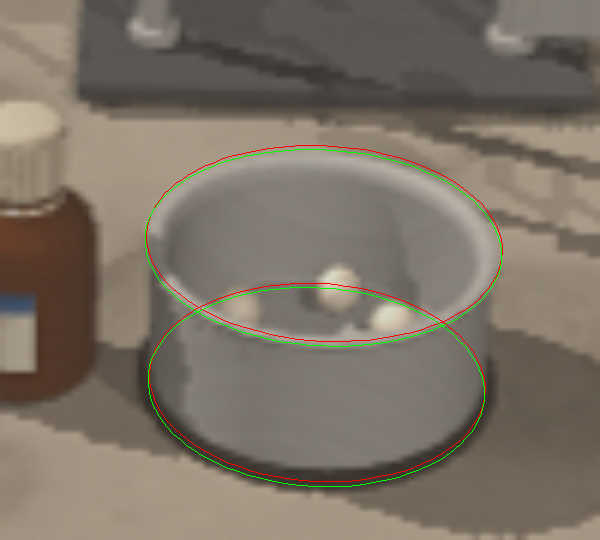

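View pics/j2.png

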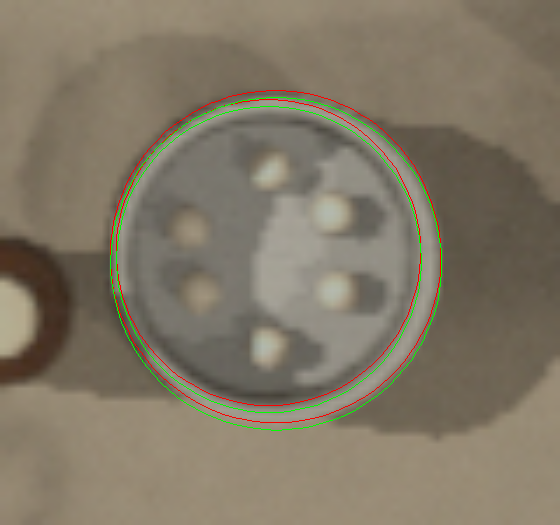

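```bash
python3 -c "
from h import *
go([.429,-.1205,.250])
"
```

```text
t 7.25 tcp [ 0.5289 -0.1853  0.2504] w 0.205 F [-0.13  0.54 -1.27]
slide units [ 3.39  3.35 -0.01] spin units -0.048 yaw 11.71 tilt [ 0.0094  0.0051 -0.9999]
```

servo_tool([
  {"slide": [0.6, 0.6, 0], "spin": 0},
  {"slide": [0.6, 0.6, 0], "spin": 0},
  {"slide": [0.6, 0.6, 0], "spin": 0},
  {"slide": [0.6, 0.6, 0], "spin": 0},
  {"slide": [0.5, 0.5, 0], "spin": 0},
  {"slide": [0.2, 0.2, 0], "spin": 0},
  {"slide": [0, 0, 0], "spin": 0},
  {"slide": [0, 0, 0], "spin": 0},
])

```text
time_s: 8.05
tcp_pos: [0.4383, -0.1228, 0.2485]
ee_rot: [[-0.979, -0.204, 0.01], [-0.204, 0.979, 0.004], [-0.011, 0.002, -1.0]]
wrist_force: [-0.1, -0.6, -1.2]
gripper_width: 0.205
```

```bash
python3 -c "
from h import *
go([.429,-.1205,.230])
for n in('wrist','scene'):
  d=optics.capture(n); cv2.imwrite(f'pics/{n}8.png',d['frame'][:,:,::-1])
a=cv2.imread('pics/scene8.png')[130:330,200:400]; cv2.imwrite('pics/c9.png',cv2.resize(a,None,fx=3,fy=3))
"
```

```text
t 8.05 tcp [ 0.4383 -0.1228  0.2485] w 0.205 F [-0.09 -0.6  -1.17]
slide units [0.35 0.16 0.74] spin units -0.038 yaw 11.8 tilt [ 0.0101  0.0044 -0.9999]
```

View pics/c9.png

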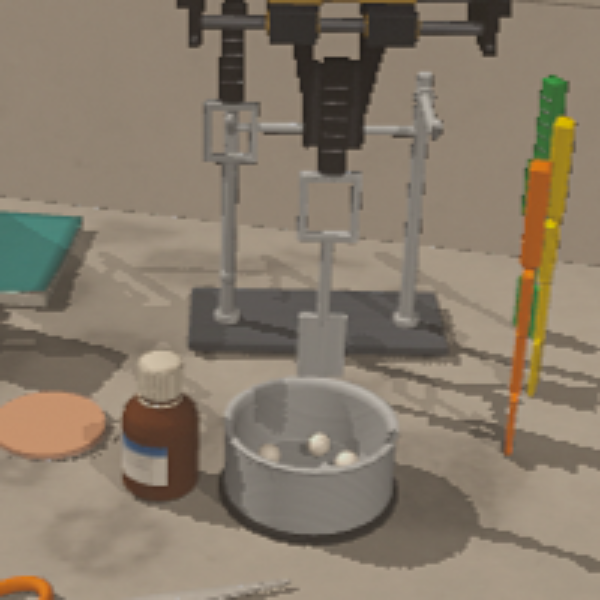

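View pics/wrist8.png

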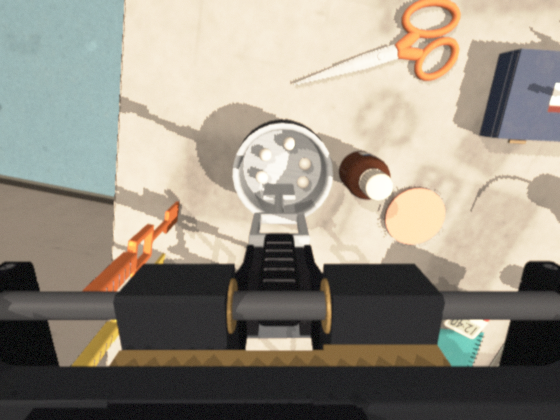

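servo_tool([
  {"slide": [0.35, 0.16, 0], "spin": 0},
  {"slide": [0, 0, 0], "spin": 0},
  {"slide": [0, 0, 0.4], "spin": 0},
  {"slide": [0, 0, 0.4], "spin": 0},
  {"slide": [0, 0, 0], "spin": 0},
])

```text
time_s: 8.65
tcp_pos: [0.429, -0.1212, 0.2257]
ee_rot: [[-0.979, -0.202, 0.008], [-0.202, 0.979, 0.004], [-0.009, 0.003, -1.0]]
wrist_force: [-1.2, -0.8, -1.3]
gripper_width: 0.208
```

```bash
python3 -c "
from h import *
go([.429,-.1205,.177])
sc=optics.capture('scene'); s=sense()
for h in(143,45,0): print(proj(sc,s['tcp_pos']+s['ee_rot']@np.array([0,0,.161-h/1e3])))
cv2.imwrite('pics/s9.png',sc['frame'][:,:,::-1])
a=cv2.imread('pics/s9.png')[190:320,240:370]; cv2.imwrite('pics/c10.png',cv2.resize(a,None,fx=4,fy=4))
d=optics.capture('wrist'); cv2.imwrite(f'pics/wrist9.png',d['frame'][:,:,::-1])
"
```

```text
t 8.65 tcp [ 0.429  -0.1212  0.2257] w 0.208 F [-1.15 -0.83 -1.31]
slide units [0.01 0.02 1.95] spin units -0.054 yaw 11.67 tilt [ 0.0081  0.0045 -1.    ]
[307.42097635 198.7521432 ]
[304.95412367 244.91216513]
[303.892543   264.77658089]
```

View pics/c10.png

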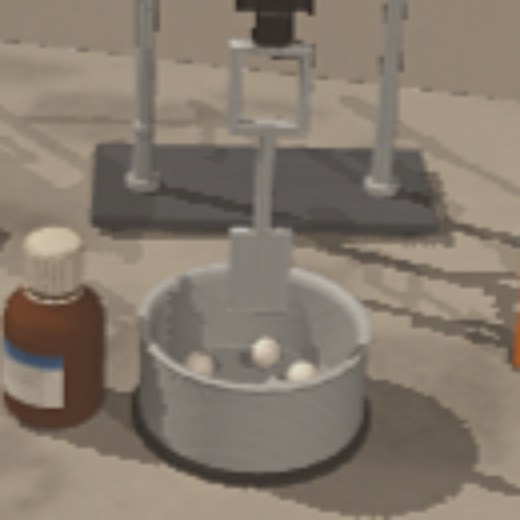

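View pics/wrist9.png

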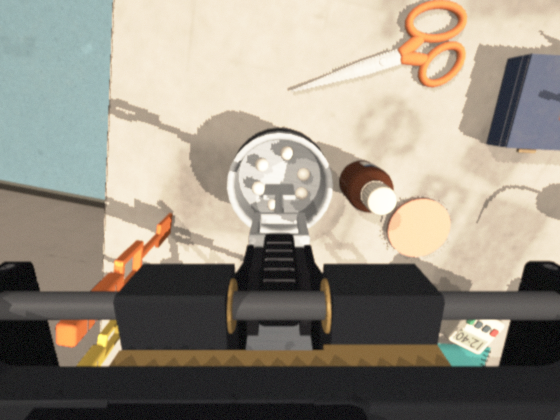

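servo_tool([
  {"slide": [0, 0, 0.4], "spin": 0},
  {"slide": [0, 0, 0.4], "spin": 0},
  {"slide": [0, 0, 0.4], "spin": 0},
  {"slide": [0, 0, 0.4], "spin": 0},
  {"slide": [0, 0, 0], "spin": 0},
])

```text
time_s: 9.25
tcp_pos: [0.4304, -0.1212, 0.1834]
ee_rot: [[-0.979, -0.203, 0.01], [-0.203, 0.979, 0.004], [-0.011, 0.002, -1.0]]
wrist_force: [-0.1, -0.4, -2.6]
gripper_width: 0.203
```

```bash
python3 -c "
from h import *
go([.429,-.1205,.179])
sc=optics.capture('scene'); s=sense()
for h in(143,137,103,45,0): print(proj(sc,s['tcp_pos']+s['ee_rot']@np.array([0,0,.161-h/1e3])))
cv2.imwrite('pics/s10.png',sc['frame'][:,:,::-1])
a=cv2.imread('pics/s10.png')[190:320,240:370]; cv2.imwrite('pics/c11.png',cv2.resize(a,None,fx=4,fy=4))
d=optics.capture('wrist'); cv2.imwrite(f'pics/wrist10.png',d['frame'][:,:,::-1])
"
```

```text
t 9.25 tcp [ 0.4304 -0.1212  0.1834] w 0.203 F [-0.12 -0.39 -2.65]
slide units [0.05 0.04 0.18] spin units -0.052 yaw 11.69 tilt [ 0.0102  0.0041 -0.9999]
[306.49274694 218.8628393 ]
[306.34358184 221.69155143]
[305.51362871 237.4304776 ]
[304.15531883 263.18896693]
[303.1484363  282.28311724]
```

View pics/c11.png

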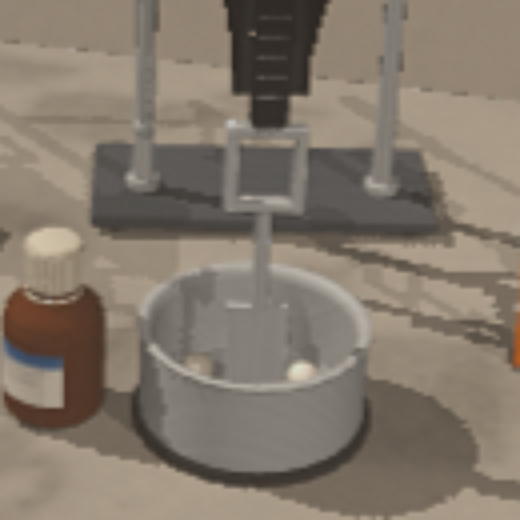

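View pics/wrist10.png

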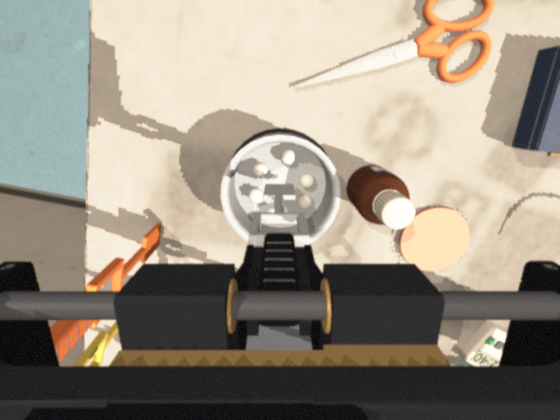

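```bash
python3 -c "
from h import *
sc=optics.capture('scene')
for h in(143,137,103,45,0): print(h,(proj(sc,[.6006,-.169,.072+h/1e3])-[234.5,114.5])*3-.5)
R=sense(); print(R['time_s'])
print((proj(sc,[.6505,-.1582,.221])-[234.5,114.5])*3-.5,(proj(sc,[.6212,-.0215,.221])-[234.5,114.5])*3-.5)
"
```

```text
143 [326.76816591 150.33565722]
137 [326.11863695 158.32396151]
103 [322.49599774 202.87739324]
45 [316.53526726 276.18610084]
0 [312.09097571 330.84471541]
9.4
[319.72931128 116.83768241] [127.44095314 112.44434832]
```

The same 2.3 px downward offset appears for the stirrer while still hanging, so it comes from the camera and the stirrer has not slipped. The tip is TCP − 0.161 m. The wrist view shows the paddle at (279,197), clear of the balls in the jar. I'll lower to about 6 mm above the floor and move to the far side.

servo_tool([
  {"slide": [0.05, 0, 0.3], "spin": 0},
  {"slide": [0, 0, 0], "spin": 0},
  {"slide": [-0.3, 0, 0], "spin": 0},
  {"slide": [-0.3, 0, 0], "spin": 0},
  {"slide": [-0.3, 0, 0], "spin": 0},
  {"slide": [0, 0, 0], "spin": 0},
])

```text
time_s: 10.0
tcp_pos: [0.4563, -0.1166, 0.1794]
ee_rot: [[-0.979, -0.204, 0.019], [-0.203, 0.979, 0.003], [-0.019, -0.001, -1.0]]
wrist_force: [-0.3, -0.1, -1.5]
gripper_width: 0.207
```

```bash
cat >>h.py <<'E'
def circ():
    s=sense(); c=s["tcp_pos"]-[.429,-.1205,0]; R=s["ee_rot"]; t=R.T@c
    print("t",s["time_s"],"off mm",(c[:2]*1000).round(1),"rad",round(np.hypot(*c[:2])*1000,1),"tipz over floor mm",round((s["tcp_pos"][2]-.169)*1000,1),"tool frame mm",(R[:,:2].T@np.r_[c[:2],0]*1000).round(1),"F",s["wrist_force"].round(1),"w",s["gripper_width"].round(3),"tilt",R[:,2].round(3))
    import math
    th=math.degrees(math.atan2(c[1],c[0])); print("theta",round(th,1))
def plan(rad=.026,step=18,n=10,g=.93,th0=None):
    s=sense(); c=s["tcp_pos"]-[.429,-.1205,0]; R=s["ee_rot"]; th=np.degrees(np.arctan2(c[1],c[0])) if th0 is None else th0
    p=c.copy(); p[2]=0
    for i in range(n):
        th+=step; q=np.array([rad*np.cos(np.radians(th)),rad*np.sin(np.radians(th)),0]); d=R.T@(q-p)/.025*g; p=q
        print(d[:2].round(2))
E
python3 -c "
from h import *
circ(); plan()"
```

```text
Traceback (most recent call last):
  File "h.py", line 17, in circ
    print("t",s["time_s"],"off mm",(c[:2]*1000).round(1),"rad",round(np.hypot(*c[:2])*1000,1),"tipz over floor mm",round((s["tcp_pos"][2]-.169)*1000,1),"tool frame mm",(R[:,:2].T@np.r_[c[:2],0]*1000).round(1),"F",s["wrist_force"].round(1),"w",s["gripper_width"].round(3),"tilt",R[:,2].round(3))
                                                                                                                                                                                                                                                   ^^^^^^^^^^^^^^^^^^^^^^^^
AttributeError: 'float' object has no attribute 'round'
```

```bash
sed -i 's/s\["gripper_width"\].round(3)/round(float(s["gripper_width"]),3)/' h.py; sed -i 's/c=s\["tcp_pos"\]-\[.429,-.1205,0\]/c=s["tcp_pos"]+.161*(s["ee_rot"][:,2]-np.array([.0135,.004,0]))*[1,1,0]-[.429,-.1205,0]/' h.py
python3 -c "
from h import *
circ(); plan()"
```

```text
t 10.0 off mm [28.2  3.8] rad 28.4 tipz over floor mm 10.4 tool frame mm [-28.4  -2. ] F [-0.3 -0.1 -1.5] w 0.207 tilt [ 0.019  0.003 -1.   ]
theta 7.7
[0.12 0.31]
[0.12 0.28]
[0.2  0.23]
[0.26 0.16]
[0.29 0.07]
[ 0.3  -0.03]
[ 0.28 -0.12]
[ 0.23 -0.2 ]
[ 0.16 -0.26]
[ 0.07 -0.29]
```

servo_tool([
  {"slide": [0.12, 0.31, 0.1], "spin": 0},
  {"slide": [0.12, 0.28, 0.1], "spin": 0},
  {"slide": [0.2, 0.23, 0], "spin": 0},
  {"slide": [0.26, 0.16, 0], "spin": 0},
  {"slide": [0.29, 0.07, 0], "spin": 0},
])

```text
time_s: 10.5
tcp_pos: [0.4269, -0.0974, 0.1748]
ee_rot: [[-0.978, -0.209, 0.022], [-0.209, 0.978, -0.006], [-0.02, -0.01, -1.0]]
wrist_force: [0.9, -6.7, -1.4]
gripper_width: 0.206
```

```bash
python3 -c "
from h import *
circ(); plan()"
```

```text
t 10.5 off mm [-0.7 21.5] rad 21.5 tipz over floor mm 5.8 tool frame mm [-3.8 21.1] F [ 0.9 -6.7 -1.4] w 0.206 tilt [ 0.022 -0.006 -1.   ]
theta 91.9
[0.27 0.17]
[ 0.29 -0.09]
[ 0.25 -0.17]
[ 0.18 -0.24]
[ 0.1  -0.29]
[ 0.01 -0.3 ]
[-0.09 -0.29]
[-0.17 -0.25]
[-0.24 -0.18]
[-0.29 -0.1 ]
```

servo_tool([
  {"slide": [0.28, 0, 0], "spin": 0},
  {"slide": [0.28, -0.09, 0], "spin": 0},
  {"slide": [0.25, -0.17, 0], "spin": 0},
  {"slide": [0.18, -0.24, 0], "spin": 0},
  {"slide": [0.1, -0.29, 0], "spin": 0},
])

```text
time_s: 11.0
tcp_pos: [0.4038, -0.1224, 0.1762]
ee_rot: [[-0.977, -0.211, 0.031], [-0.212, 0.977, -0.004], [-0.03, -0.011, -1.0]]
wrist_force: [-0.2, -0.6, -1.7]
gripper_width: 0.207
```

```bash
python3 -c "
from h import *
circ(); plan(rad=.024)"
```

```text
t 11.0 off mm [-22.4  -3.2] rad 22.6 tipz over floor mm 7.2 tool frame mm [22.5  1.6] F [-0.2 -0.6 -1.7] w 0.207 tilt [ 0.031 -0.004 -1.   ]
theta -171.7
[ 0.03 -0.27]
[-0.11 -0.26]
[-0.18 -0.21]
[-0.24 -0.14]
[-0.27 -0.06]
[-0.28  0.02]
[-0.26  0.11]
[-0.21  0.18]
[-0.14  0.24]
[-0.06  0.27]
```

servo_tool([
  {"slide": [0.03, -0.27, 0], "spin": 0},
  {"slide": [-0.11, -0.26, 0], "spin": 0},
  {"slide": [-0.18, -0.21, 0], "spin": 0},
  {"slide": [-0.24, -0.14, 0], "spin": 0},
  {"slide": [-0.27, -0.06, 0], "spin": 0},
])

```text
time_s: 11.5
tcp_pos: [0.426, -0.1445, 0.1753]
ee_rot: [[-0.978, -0.208, 0.023], [-0.208, 0.978, -0.004], [-0.021, -0.009, -1.0]]
wrist_force: [0.6, 0.6, -1.9]
gripper_width: 0.203
```

```bash
python3 -c "
from h import *
circ(); plan(rad=.025)"
```

```text
t 11.5 off mm [ -1.6 -25.3] rad 25.4 tipz over floor mm 6.3 tool frame mm [  6.8 -24.4] F [ 0.6  0.6 -1.9] w 0.203 tilt [ 0.023 -0.004 -1.   ]
theta -93.6
[-0.29 -0.02]
[-0.29  0.06]
[-0.25  0.14]
[-0.2   0.21]
[-0.12  0.26]
[-0.03  0.29]
[0.06 0.29]
[0.14 0.25]
[0.21 0.2 ]
[0.26 0.12]
```

servo_tool([
  {"slide": [-0.29, -0.02, 0], "spin": 0},
  {"slide": [-0.29, 0.06, 0], "spin": 0},
  {"slide": [-0.25, 0.14, 0], "spin": 0},
  {"slide": [-0.2, 0.21, 0], "spin": 0},
  {"slide": [-0.12, 0.26, 0], "spin": 0},
])

```text
time_s: 12.0
tcp_pos: [0.4501, -0.1212, 0.1735]
ee_rot: [[-0.978, -0.207, 0.011], [-0.207, 0.978, -0.004], [-0.01, -0.006, -1.0]]
wrist_force: [-2.4, -0.1, -1.1]
gripper_width: 0.204
```

```bash
python3 -c "
from h import *
circ(); plan(rad=.025)
for n in('wrist','scene'):
  d=optics.capture(n); cv2.imwrite(f'pics/{n}11.png',d['frame'][:,:,::-1])
"
```

```text
t 12.0 off mm [20.7 -2. ] rad 20.8 tipz over floor mm 4.5 tool frame mm [-19.8  -6.3] F [-2.4 -0.1 -1.1] w 0.204 tilt [ 0.011 -0.004 -1.   ]
theta -5.6
[-0.19  0.24]
[0.05 0.29]
[0.13 0.26]
[0.21 0.2 ]
[0.26 0.13]
[0.29 0.04]
[ 0.29 -0.05]
[ 0.26 -0.13]
[ 0.2  -0.21]
[ 0.13 -0.26]
```

View pics/wrist11.png

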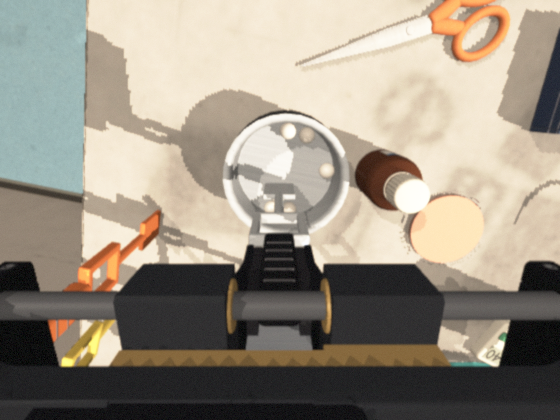

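After one circle the balls have clearly moved, with visible ones at (289,131), (307,134), (327,171), (268,208) and (288,208). Starting the second circle.

servo_tool([
  {"slide": [-0.08, 0.24, -0.08], "spin": 0},
  {"slide": [0.05, 0.29, 0], "spin": 0},
  {"slide": [0.13, 0.24, 0], "spin": 0},
  {"slide": [0.21, 0.14, 0], "spin": 0},
  {"slide": [0.26, 0.06, 0], "spin": 0},
  {"slide": [0.29, 0, 0], "spin": 0},
])

```text
time_s: 12.7
tcp_pos: [0.4267, -0.0988, 0.1775]
ee_rot: [[-0.977, -0.21, 0.025], [-0.211, 0.978, -0.003], [-0.024, -0.008, -1.0]]
wrist_force: [0.7, -1.3, -1.9]
gripper_width: 0.199
```

```bash
python3 -c "
from h import *
circ(); plan(rad=.025)"
```

```text
t 12.7 off mm [-0.4 20.6] rad 20.6 tipz over floor mm 8.5 tool frame mm [-3.9 20.2] F [ 0.7 -1.3 -1.9] w 0.199 tilt [ 0.025 -0.003 -1.   ]
theta 91.1
[0.26 0.17]
[ 0.28 -0.08]
[ 0.24 -0.16]
[ 0.18 -0.23]
[ 0.1  -0.27]
[ 0.01 -0.29]
[-0.08 -0.28]
[-0.16 -0.24]
[-0.23 -0.18]
[-0.27 -0.1 ]
```

servo_tool([
  {"slide": [0.28, 0, 0.03], "spin": 0},
  {"slide": [0.28, -0.08, 0], "spin": 0},
  {"slide": [0.24, -0.16, 0], "spin": 0},
  {"slide": [0.18, -0.23, 0], "spin": 0},
  {"slide": [0.1, -0.27, 0], "spin": 0},
  {"slide": [0.01, -0.29, 0], "spin": 0},
])

```text
time_s: 13.3
tcp_pos: [0.4033, -0.1323, 0.1772]
ee_rot: [[-0.977, -0.21, 0.029], [-0.211, 0.978, -0.002], [-0.028, -0.009, -1.0]]
wrist_force: [-0.7, -0.1, -1.5]
gripper_width: 0.204
```

```bash
python3 -c "
from h import *
circ(); plan(rad=.025)"
```

```text
t 13.3 off mm [-23.1 -12.8] rad 26.4 tipz over floor mm 8.2 tool frame mm [25.2 -7.7] F [-0.7 -0.1 -1.5] w 0.204 tilt [ 0.029 -0.002 -1.   ]
theta -151.0
[-0.18 -0.25]
[-0.2  -0.21]
[-0.26 -0.14]
[-0.29 -0.05]
[-0.29  0.04]
[-0.26  0.13]
[-0.21  0.2 ]
[-0.14  0.26]
[-0.05  0.29]
[0.04 0.29]
```

servo_tool([
  {"slide": [-0.15, -0.25, 0.03], "spin": 0},
  {"slide": [-0.2, -0.21, 0], "spin": 0},
  {"slide": [-0.26, -0.14, 0], "spin": 0},
  {"slide": [-0.29, -0.05, 0], "spin": 0},
  {"slide": [-0.29, 0.04, 0], "spin": 0},
  {"slide": [-0.26, 0.13, 0], "spin": 0},
  {"slide": [-0.21, 0.2, 0], "spin": 0},
  {"slide": [-0.14, 0.26, 0], "spin": 0},
])

```text
time_s: 14.1
tcp_pos: [0.4514, -0.1247, 0.1764]
ee_rot: [[-0.978, -0.208, 0.024], [-0.208, 0.978, -0.003], [-0.023, -0.008, -1.0]]
wrist_force: [-2.6, -2.5, 0.2]
gripper_width: 0.206
```

```bash
python3 -c "
from h import *
circ(); plan(rad=.025)"
```

```text
t 14.1 off mm [24.1 -5.4] rad 24.7 tipz over floor mm 7.4 tool frame mm [-22.5 -10.2] F [-2.6 -2.5  0.2] w 0.206 tilt [ 0.024 -0.003 -1.   ]
theta -12.5
[-0.09  0.28]
[0.01 0.29]
[0.1  0.27]
[0.18 0.23]
[0.24 0.16]
[0.28 0.08]
[ 0.29 -0.01]
[ 0.27 -0.1 ]
[ 0.23 -0.18]
[ 0.16 -0.24]
```

servo_tool([
  {"slide": [-0.06, 0.28, 0], "spin": 0},
  {"slide": [0.01, 0.29, 0], "spin": 0},
  {"slide": [0.1, 0.2, 0], "spin": 0},
  {"slide": [0.25, -0.1, 0], "spin": 0},
  {"slide": [0.25, -0.15, 0], "spin": 0},
  {"slide": [0.15, 0, 0], "spin": 0},
  {"slide": [0, 0, 0], "spin": 0},
])

```text
time_s: 14.8
tcp_pos: [0.4291, -0.1129, 0.1762]
ee_rot: [[-0.977, -0.21, 0.026], [-0.21, 0.978, -0.002], [-0.025, -0.008, -1.0]]
wrist_force: [0.3, -0.3, -0.8]
gripper_width: 0.206
```

```bash
python3 -c "
from h import *
circ()
for n in('wrist','scene'):
  d=optics.capture(n); cv2.imwrite(f'pics/{n}12.png',d['frame'][:,:,::-1])
"
```

```text
t 14.8 off mm [2.1 6.6] rad 6.9 tipz over floor mm 7.2 tool frame mm [-3.4  6. ] F [ 0.3 -0.3 -0.8] w 0.206 tilt [ 0.026 -0.002 -1.   ]
theta 72.2
```

View pics/wrist12.png

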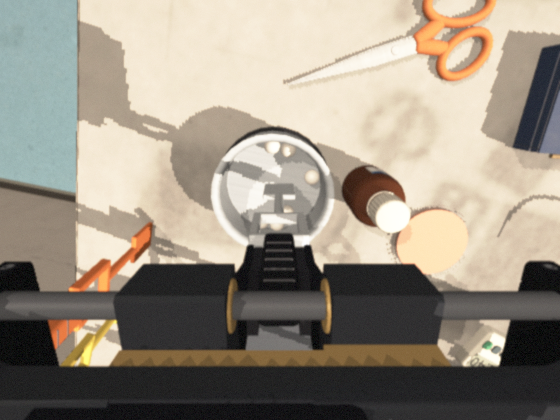

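servo_tool([
  {"slide": [0, 0, -0.5], "spin": 0},
  {"slide": [0, 0, -0.6], "spin": 0},
  {"slide": [0, 0, -0.6], "spin": 0},
  {"slide": [0, 0, -0.6], "spin": 0},
  {"slide": [0, 0, -0.5], "spin": 0},
  {"slide": [0, 0, 0], "spin": 0},
  {"slide": [0, 0, 0], "spin": 0},
])

```text
time_s: 15.6
tcp_pos: [0.4286, -0.1134, 0.2478]
ee_rot: [[-0.978, -0.208, 0.025], [-0.208, 0.978, -0.002], [-0.024, -0.007, -1.0]]
wrist_force: [0.1, -0.5, -1.7]
gripper_width: 0.202
```

```bash
python3 -c "
from h import *
print('stage');go([.525,-.187,.251]); print('hang'); go([.6021,-.1705,.233])
for n in('wrist','scene'):
  d=optics.capture(n); cv2.imwrite(f'pics/{n}13.png',d['frame'][:,:,::-1])
"
```

```text
stage
t 15.6 tcp [ 0.4286 -0.1134  0.2478] w 0.202 F [ 0.11 -0.48 -1.69]
slide units [-3.16 -3.68 -0.02] spin units -0.011 yaw 12.01 tilt [ 0.0253 -0.0021 -0.9997]
hang
t 15.6 tcp [ 0.4286 -0.1134  0.2478] w 0.202 F [ 0.11 -0.48 -1.69]
slide units [-6.29 -3.67  0.77] spin units -0.011 yaw 12.01 tilt [ 0.0253 -0.0021 -0.9997]
```

View pics/scene13.png

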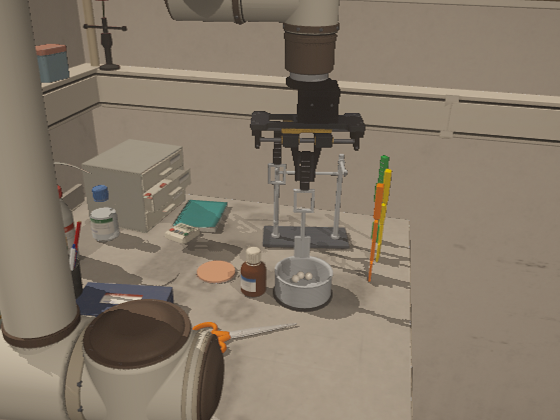

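View pics/wrist13.png

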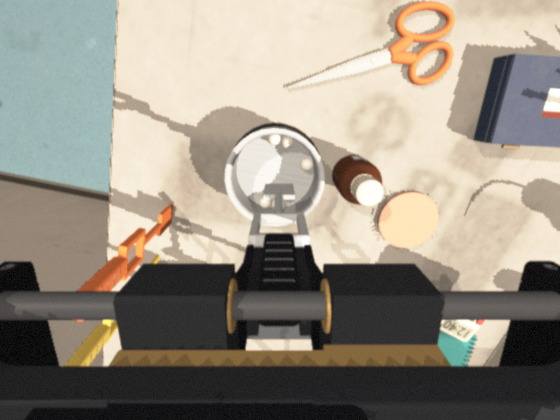

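servo_tool([
  {"slide": [-0.3, -0.6, 0], "spin": 0},
  {"slide": [-0.5, -0.6, 0], "spin": 0},
  {"slide": [-0.5, -0.6, 0], "spin": 0},
  {"slide": [-0.5, -0.6, 0], "spin": 0},
  {"slide": [-0.5, -0.6, 0], "spin": 0},
  {"slide": [-0.2, -0.3, 0], "spin": 0},
  {"slide": [0, 0, 0], "spin": 0},
  {"slide": [0, 0, 0], "spin": 0},
])

```text
time_s: 16.5
tcp_pos: [0.5059, -0.1828, 0.2417]
ee_rot: [[-0.978, -0.208, 0.011], [-0.208, 0.978, -0.0], [-0.01, -0.002, -1.0]]
wrist_force: [0.2, -0.5, -2.6]
gripper_width: 0.206
```

```bash
python3 -c "
from h import *
print('stage');go([.525,-.187,.251]); print('hang'); go([.6021,-.1705,.233])
"
```

```text
stage
t 16.5 tcp [ 0.5059 -0.1828  0.2417] w 0.206 F [ 0.15 -0.47 -2.58]
slide units [-0.71 -0.32 -0.36] spin units -0.009 yaw 12.03 tilt [ 0.0107 -0.     -0.9999]
hang
t 16.5 tcp [ 0.5059 -0.1828  0.2417] w 0.206 F [ 0.15 -0.47 -2.58]
slide units [-3.86 -0.32  0.39] spin units -0.009 yaw 12.03 tilt [ 0.0107 -0.     -0.9999]
```

servo_tool([
  {"slide": [-0.2, -0.3, -0.36], "spin": 0},
  {"slide": [0, 0, 0], "spin": 0},
  {"slide": [0, 0, 0], "spin": 0},
])

```text
time_s: 16.8
tcp_pos: [0.5099, -0.1875, 0.2502]
ee_rot: [[-0.978, -0.209, 0.008], [-0.209, 0.978, 0.001], [-0.008, -0.0, -1.0]]
wrist_force: [-0.4, -0.8, -1.8]
gripper_width: 0.207
```

```bash
python3 -c "
from h import *
print('stage');go([.525,-.187,.251]); print('hang'); go([.6021,-.1705,.233])
for n in('wrist','scene'):
  d=optics.capture(n); cv2.imwrite(f'pics/{n}14.png',d['frame'][:,:,::-1])
a=cv2.imread('pics/scene14.png')[90:290,220:420]; cv2.imwrite('pics/c14.png',cv2.resize(a,None,fx=3,fy=3))
"
```

```text
stage
t 16.8 tcp [ 0.5099 -0.1875  0.2502] w 0.207 F [-0.43 -0.77 -1.83]
slide units [-0.6  -0.11 -0.03] spin units -0.003 yaw 12.07 tilt [ 0.008   0.0014 -1.    ]
hang
t 16.8 tcp [ 0.5099 -0.1875  0.2502] w 0.207 F [-0.43 -0.77 -1.83]
slide units [-3.74 -0.1   0.72] spin units -0.003 yaw 12.07 tilt [ 0.008   0.0014 -1.    ]
```

View pics/c14.png

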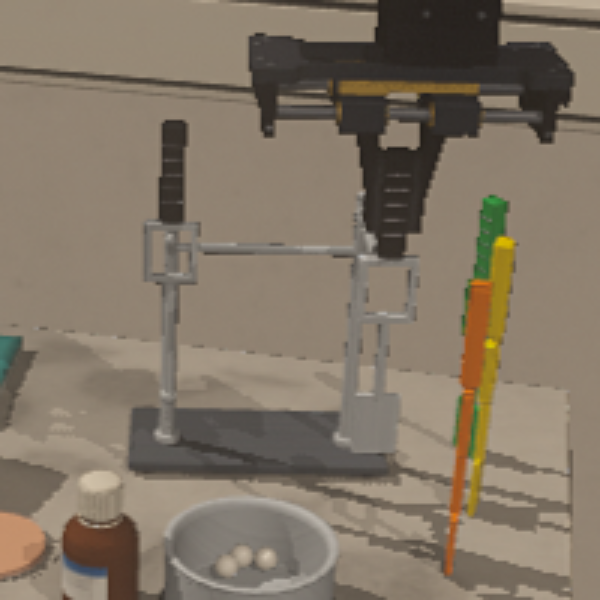

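View pics/wrist14.png

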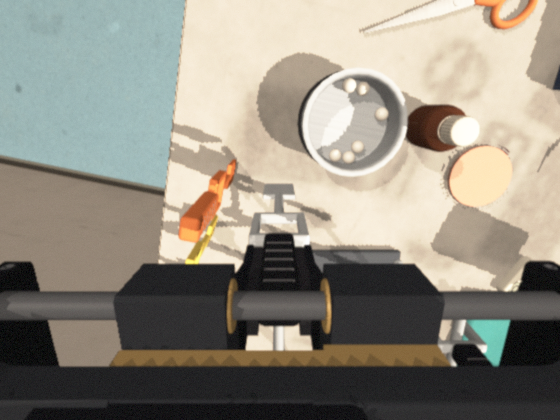

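The wrist view shows all six balls in the jar: (350,86), (362,89), (381,114), (336,156), (348,157) and (358,147). I'll approach the peg.

servo_tool([
  {"slide": [-0.4, -0.1, 0], "spin": 0},
  {"slide": [-0.4, 0, 0], "spin": 0},
  {"slide": [-0.4, 0, 0], "spin": 0},
  {"slide": [0, 0, 0], "spin": 0},
])

```text
time_s: 17.3
tcp_pos: [0.5423, -0.1828, 0.2506]
ee_rot: [[-0.978, -0.21, 0.009], [-0.21, 0.978, 0.001], [-0.009, -0.001, -1.0]]
wrist_force: [-1.5, 0.5, -0.9]
gripper_width: 0.201
```

```bash
python3 -c "
from h import *
print('hang'); go([.6021,-.1705,.250])
for n in('wrist','scene'):
  d=optics.capture(n); cv2.imwrite(f'pics/{n}15.png',d['frame'][:,:,::-1])
a=cv2.imread('pics/scene15.png')[90:290,220:420]; cv2.imwrite('pics/c15.png',cv2.resize(a,None,fx=3,fy=3))
"
```

```text
hang
t 17.3 tcp [ 0.5423 -0.1828  0.2506] w 0.201 F [-1.51  0.54 -0.93]
slide units [-2.44 -0.02  0.04] spin units 0.005 yaw 12.14 tilt [ 0.0092  0.0011 -1.    ]
```

View pics/c15.png

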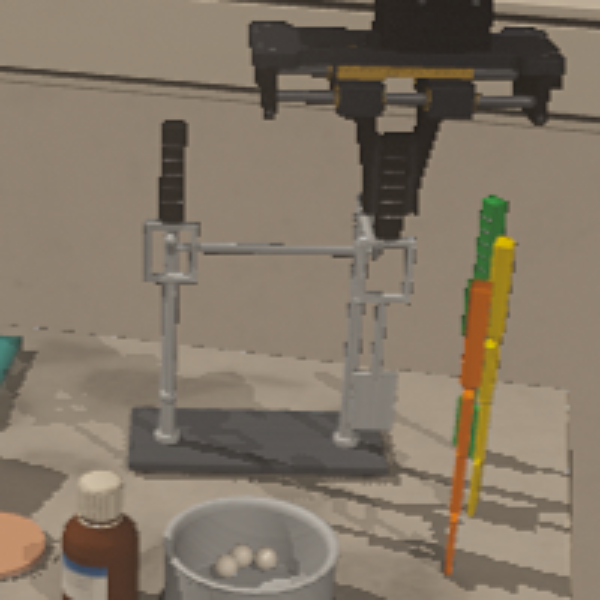

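servo_tool([
  {"slide": [-0.35, 0, 0], "spin": 0},
  {"slide": [-0.35, 0, 0], "spin": 0},
  {"slide": [-0.35, 0, 0], "spin": 0},
  {"slide": [0, 0, 0], "spin": 0},
])

```text
time_s: 17.8
tcp_pos: [0.5687, -0.177, 0.2507]
ee_rot: [[-0.978, -0.21, 0.008], [-0.21, 0.978, 0.001], [-0.008, -0.0, -1.0]]
wrist_force: [0.5, -0.3, -1.7]
gripper_width: 0.208
```

```bash
python3 -c "
from h import *
print('hang'); go([.6021,-.1705,.250])
d=optics.capture('scene'); cv2.imwrite(f'pics/scene16.png',d['frame'][:,:,::-1])
a=cv2.imread('pics/scene16.png')[140:240,290:390]; cv2.imwrite('pics/c16.png',cv2.resize(a,None,fx=5,fy=5))
"
```

```text
hang
t 17.8 tcp [ 0.5687 -0.177   0.2507] w 0.208 F [ 0.49 -0.26 -1.71]
slide units [-1.36 -0.02  0.04] spin units 0.0 yaw 12.1 tilt [ 0.0081  0.0014 -1.    ]
```

View pics/c16.png

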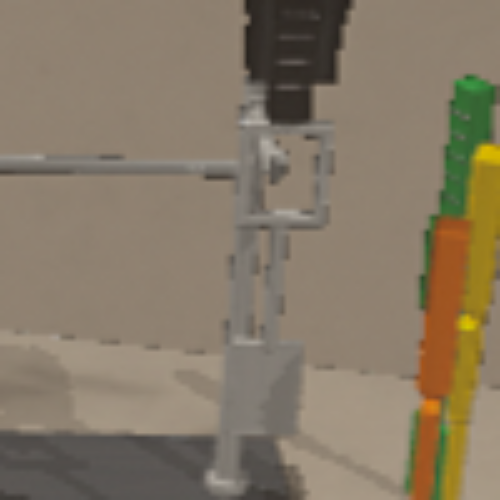

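The lip shows inside the eye at (280,165) with no contact force, so I'll continue in.

servo_tool([
  {"slide": [-0.35, 0, 0], "spin": 0},
  {"slide": [-0.35, 0, 0], "spin": 0},
  {"slide": [-0.35, 0, 0], "spin": 0},
  {"slide": [-0.2, 0, 0], "spin": 0},
  {"slide": [0, 0, 0], "spin": 0},
  {"slide": [0, 0, 0], "spin": 0},
])

```text
time_s: 18.45
tcp_pos: [0.6015, -0.1699, 0.2506]
ee_rot: [[-0.978, -0.209, 0.007], [-0.209, 0.978, 0.001], [-0.007, 0.0, -1.0]]
wrist_force: [-1.4, 0.3, -1.1]
gripper_width: 0.202
```

```bash
python3 -c "
from h import *
print('hang'); go([.6021,-.1705,.233])
d=optics.capture('scene'); cv2.imwrite(f'pics/scene17.png',d['frame'][:,:,::-1])
a=cv2.imread('pics/scene17.png')[140:240,290:390]; cv2.imwrite('pics/c17.png',cv2.resize(a,None,fx=5,fy=5))
"
```

```text
hang
t 18.45 tcp [ 0.6015 -0.1699  0.2506] w 0.202 F [-1.35  0.29 -1.1 ]
slide units [-0.01 -0.03  0.7 ] spin units -0.001 yaw 12.09 tilt [ 0.0069  0.0015 -1.    ]
```

View pics/c17.png

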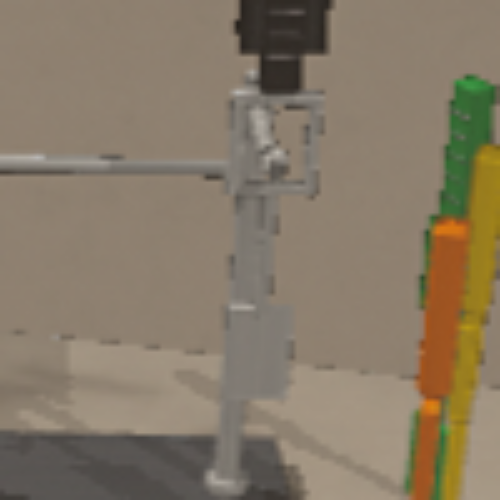

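Peg fully through the eye. Lowering gently.

servo_tool([
  {"slide": [0, 0, 0.25], "spin": 0},
  {"slide": [0, 0, 0.2], "spin": 0},
  {"slide": [0, 0, 0.12], "spin": 0},
  {"slide": [0, 0, 0], "spin": 0},
  {"slide": [0, 0, 0], "spin": 0},
])

```text
time_s: 19.0
tcp_pos: [0.6003, -0.1701, 0.2348]
ee_rot: [[-0.978, -0.209, 0.006], [-0.209, 0.978, 0.002], [-0.006, 0.001, -1.0]]
wrist_force: [1.1, 0.5, -1.7]
gripper_width: 0.206
```

```bash
python3 -c "
from h import *
go([.6021,-.1705,.233])"
```

```text
t 19.0 tcp [ 0.6003 -0.1701  0.2348] w 0.206 F [ 1.14  0.49 -1.7 ]
slide units [-0.07 -0.03  0.07] spin units -0.005 yaw 12.06 tilt [ 0.0059  0.0018 -1.    ]
```

servo_tool([
  {"slide": [0, 0, 0.08], "spin": 0},
  {"slide": [0, 0, 0.02], "spin": 0},
  {"slide": [0, 0, 0], "spin": 0},
])

```text
time_s: 19.3
tcp_pos: [0.6006, -0.1702, 0.2333]
ee_rot: [[-0.978, -0.209, 0.007], [-0.209, 0.978, 0.001], [-0.007, -0.0, -1.0]]
wrist_force: [0.0, -0.1, -2.0]
gripper_width: 0.205
```

```bash
python3 -c "
from h import *
go([.6021,-.1705,.233])"
```

```text
t 19.3 tcp [ 0.6006 -0.1702  0.2333] w 0.205 F [ 0.01 -0.07 -1.96]
slide units [-0.06 -0.03  0.01] spin units -0.004 yaw 12.07 tilt [ 0.0073  0.0014 -1.    ]
```

servo_tool([
  {"slide": [0, 0, 0.05], "spin": 0},
  {"slide": [0, 0, 0.05], "spin": 0},
  {"slide": [0, 0, 0], "spin": 0},
])

```text
time_s: 19.6
tcp_pos: [0.6007, -0.1702, 0.2332]
ee_rot: [[-0.978, -0.21, 0.009], [-0.21, 0.978, 0.001], [-0.009, -0.001, -1.0]]
wrist_force: [-0.7, -0.5, -1.3]
gripper_width: 0.204
```

```bash
python3 -c "
from h import *
go([.6021,-.1705,.233])
d=optics.capture('scene'); cv2.imwrite(f'pics/scene18.png',d['frame'][:,:,::-1])
a=cv2.imread('pics/scene18.png')[140:240,290:390]; cv2.imwrite('pics/c18.png',cv2.resize(a,None,fx=5,fy=5))
"
```

```text
t 19.6 tcp [ 0.6007 -0.1702  0.2332] w 0.204 F [-0.69 -0.51 -1.34]
slide units [-0.05 -0.02  0.01] spin units 0.0 yaw 12.1 tilt [ 9.3e-03  6.0e-04 -1.0e+00]
```

View pics/c18.png

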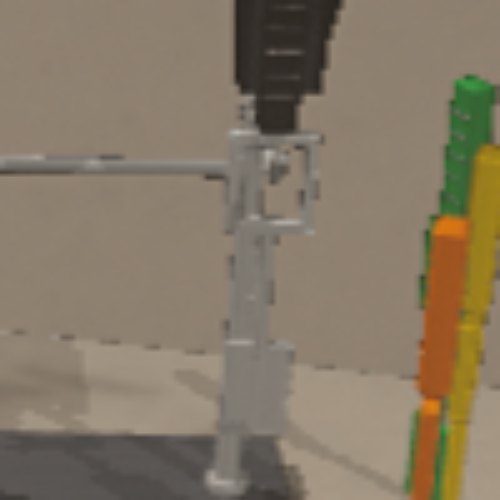

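servo_tool([
  {"slide": [0, 0, 0.12], "spin": 0},
  {"slide": [0, 0, 0.04], "spin": 0},
])

```text
time_s: 19.85
tcp_pos: [0.6008, -0.1702, 0.233]
ee_rot: [[-0.977, -0.211, 0.011], [-0.211, 0.978, -0.001], [-0.011, -0.003, -1.0]]
wrist_force: [-1.5, 0.5, 2.3]
gripper_width: 0.204
```

```bash
python3 -c "
from h import *
go([.6021,-.1705,.233])"
```

```text
t 19.85 tcp [ 0.6008 -0.1702  0.233 ] w 0.204 F [-1.54  0.47  2.27]
slide units [-0.05 -0.02  0.  ] spin units 0.008 yaw 12.16 tilt [ 1.140e-02 -8.000e-04 -9.999e-01]
```

Fz is now +2.3 N, so the eye is resting on the peg. Releasing.

servo_tool([
  {"slide": [0, 0, 0], "spin": 0},
  {"slide": [0, 0, 0], "spin": 0},
  {"slide": [0, 0, 0], "spin": 0},
  {"slide": [0, 0, 0], "spin": 0},
  {"slide": [0, 0, 0], "spin": 0},
  {"slide": [0, 0, 0], "spin": 0},
  {"slide": [0, 0, 0], "spin": 0},
  {"slide": [0, 0, 0], "spin": 0},
], gripper=0)

```text
time_s: 20.65
tcp_pos: [0.6015, -0.1706, 0.2308]
ee_rot: [[-0.978, -0.21, 0.011], [-0.21, 0.978, -0.001], [-0.011, -0.003, -1.0]]
wrist_force: [-0.6, -0.3, -0.8]
gripper_width: 0.849
```

```bash
python3 -c "
from h import *
go([.6021,-.1705,.33])
for n in('wrist','scene'):
  d=optics.capture(n); cv2.imwrite(f'pics/{n}19.png',d['frame'][:,:,::-1])
a=cv2.imread('pics/scene19.png')[90:290,220:420]; cv2.imwrite('pics/c19.png',cv2.resize(a,None,fx=3,fy=3))
"
```

```text
t 20.65 tcp [ 0.6015 -0.1706  0.2308] w 0.849 F [-0.65 -0.27 -0.85]
slide units [-0.07 -0.01 -3.97] spin units 0.004 yaw 12.13 tilt [ 1.140e-02 -9.000e-04 -9.999e-01]
```

View pics/c19.png

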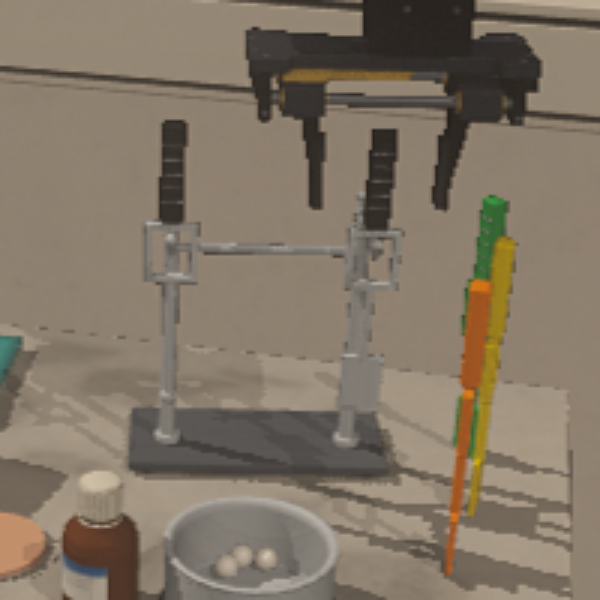

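View pics/wrist19.png

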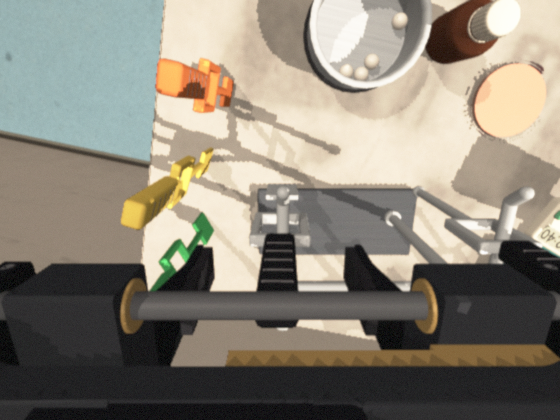

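It hangs on the right peg, with the grip free between the fingers. Retreating straight up.

servo_tool([
  {"slide": [0, 0, 0], "spin": 0},
  {"slide": [0, 0, -0.5], "spin": 0},
  {"slide": [0, 0, -0.7], "spin": 0},
  {"slide": [0, 0, -0.8], "spin": 0},
  {"slide": [0, 0, -0.8], "spin": 0},
  {"slide": [0, 0, -0.8], "spin": 0},
  {"slide": [0, 0, -0.8], "spin": 0},
], gripper=0)

```text
time_s: 21.45
tcp_pos: [0.5991, -0.1706, 0.3465]
ee_rot: [[-0.978, -0.21, 0.008], [-0.21, 0.978, -0.001], [-0.008, -0.003, -1.0]]
wrist_force: [0.5, -0.9, 0.7]
gripper_width: 0.999
```

servo_tool([
  {"slide": [0.6, 0, 0], "spin": 0},
  {"slide": [0.9, 0, 0], "spin": 0},
  {"slide": [0.9, 0, 0], "spin": 0},
  {"slide": [0.9, 0, 0], "spin": 0},
  {"slide": [0.5, 0, 0], "spin": 0},
  {"slide": [0, 0, 0], "spin": 0},
  {"slide": [0, 0, 0], "spin": 0},
  {"slide": [0, 0, 0], "spin": 0},
  {"slide": [0, 0, 0], "spin": 0},
  {"slide": [0, 0, 0], "spin": 0},
])

```text
time_s: 22.45
tcp_pos: [0.5079, -0.1917, 0.3567]
ee_rot: [[-0.977, -0.212, 0.026], [-0.212, 0.977, -0.006], [-0.025, -0.011, -1.0]]
wrist_force: [-0.0, -0.1, -0.8]
gripper_width: 0.996
```

```bash
python3 -c "
from h import *
go([.6021,-.1705,.33])
for n in('wrist','scene','top'):
  d=optics.capture(n); cv2.imwrite(f'pics/{n}20.png',d['frame'][:,:,::-1])
a=cv2.imread('pics/scene20.png')[115:310,235:415]; cv2.imwrite('pics/c20.png',cv2.resize(a,None,fx=3,fy=3,interpolation=cv2.INTER_CUBIC))
"
```

```text
t 22.45 tcp [ 0.5079 -0.1917  0.3567] w 0.996 F [-0.04 -0.06 -0.79]
slide units [-3.83  0.04  1.16] spin units 0.018 yaw 12.24 tilt [ 0.0265 -0.0056 -0.9996]
```

View pics/c20.png

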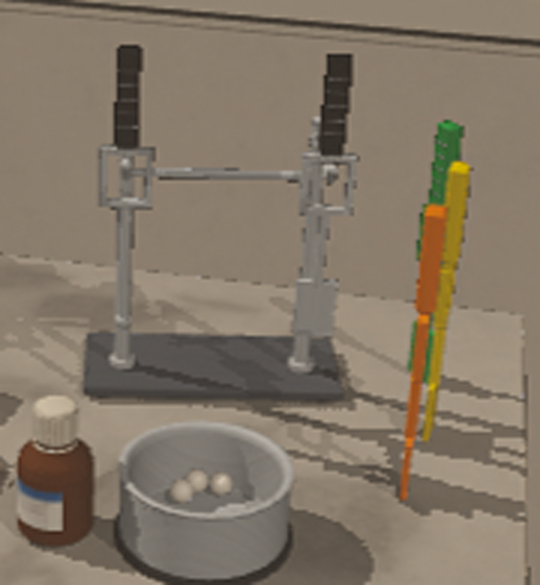

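View pics/wrist20.png

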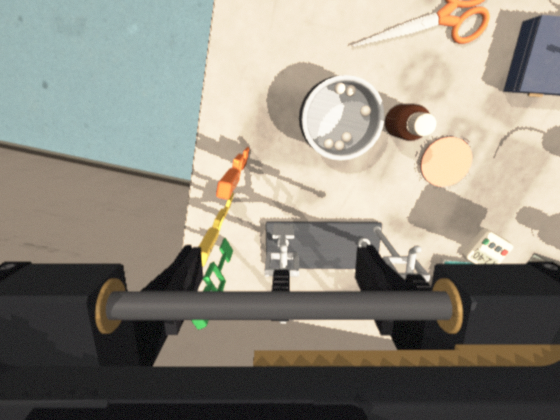

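The stirrer hangs as before, with the grip top at crop (338,58) against (335,56) at the start. All six balls are in the jar. I'll wait briefly to confirm it is at rest.

servo_tool([
  {"slide": [0, 0, 0], "spin": 0},
  {"slide": [0, 0, 0], "spin": 0},
  {"slide": [0, 0, 0], "spin": 0},
  {"slide": [0, 0, 0], "spin": 0},
  {"slide": [0, 0, 0], "spin": 0},
  {"slide": [0, 0, 0], "spin": 0},
  {"slide": [0, 0, 0], "spin": 0},
  {"slide": [0, 0, 0], "spin": 0},
  {"slide": [0, 0, 0], "spin": 0},
  {"slide": [0, 0, 0], "spin": 0},
])

```text
time_s: 23.6
tcp_pos: [0.5078, -0.1917, 0.3564]
ee_rot: [[-0.977, -0.212, 0.026], [-0.212, 0.977, -0.006], [-0.024, -0.011, -1.0]]
wrist_force: [-0.1, 0.3, -0.4]
gripper_width: 0.996
```

```bash
python3 -c "
from h import *
a=optics.capture('scene')['frame']; b=cv2.imread('pics/scene20.png')[:,:,::-1]; o=cv2.imread('pics/scene0.png')[:,:,::-1]
f=lambda x,y,n:print(n,cv2.absdiff(x,y).max(2)[y0:y1,x0:x1].max(),(cv2.absdiff(x,y).max(2)[y0:y1,x0:x1]>40).sum())
for n,(x0,x1,y0,y1) in dict(stirrer=(325,362,128,235),rod=(262,300,125,235),bottle=(238,268,246,298),dish=(194,238,258,285)).items():
  f(np.ascontiguousarray(a),np.ascontiguousarray(b),n+' 1s ago'); f(np.ascontiguousarray(a),np.ascontiguousarray(o),n+' start')
print(sense()['time_s'])
"
```

```text
stirrer 1s ago 4 0
stirrer start 112 122
rod 1s ago 17 0
rod start 29 0
bottle 1s ago 3 0
bottle start 25 0
dish 1s ago 3 0
dish start 28 0
23.65
```

The stirrer is at rest, and the rod, bottle and dish have not changed since the start. Handing in.

```bash
python3 -c "
from h import *
print(r.finish_job())"
```

```text
the job is handed in; nothing more can be done
None
```

I took the broad-paddle stirrer off the right peg and stirred the balls with two full circles of about 25 mm radius, the paddle's lower edge about 4–10 mm above the jar floor. I then hung it back on the same peg. The job was handed in at about 23.7 s of the 64 s allowed; no verdict is reported.

**Last checks:**
- **Stirrer:** it hangs by its eye on the right peg. The picture did not change over the last second, and the gripper was open and clear of everything.
- **Balls:** all six show in the jar in the last wrist picture, clearly moved from where they started.
- **Rod, bottle and dish:** they look the same as in the first picture.

**What disagreed:**
- **Camera offset:** the scene camera showed the stirrer about 2 pixels lower than computed. It did so while the stirrer was still hanging too, so I treated it as a camera offset and not as slip in the grip.
- **Lean:** the stirrer now leans by about 2° compared with the start, far below the 0.2 rad limit.
- **Side force:** about 7 N showed once, on the left of the first circle, probably a ball pressed against the wall. I kept the circles slightly tighter there afterwards.

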